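Sort salvaged components into trays on the rework bench

TASK

Sort the loose components on the bench into the trays: both black capacitors into the blue tray, both white relays into the yellow tray and the silver heat sink into the red tray. Each part stands upright on the floor of a bay, only one part to a bay; set the parts down rather than dropping them, and leave the green circuit board where it lies.

Things in the scene. Friction and masses are not known exactly. Their poses are not given: they have to be found in the camera images.
- cap_a: electrolytic capacitor: standing black cylinder 30 mm in diameter, 45 mm tall, with a silver top marked by a dark cross, 45 g or so. Origin: centre of the underside, z up along its axis. Interchangeable with the other capacitor.
- cap_b: electrolytic capacitor: standing black cylinder 30 mm in diameter, 45 mm tall, with a silver top marked by a dark cross, 45 g or so. Origin: centre of the underside, z up along its axis. Interchangeable with the other capacitor.
- relay_a: power relay: white block on a black base with a copper-coloured mark on top, 28 (its x) x 36 (its y) x 36 mm tall, 50 g or so. Origin: centre of the underside, z up. Interchangeable with the other relay.
- relay_b: power relay: white block on a black base with a copper-coloured mark on top, 28 (its x) x 36 (its y) x 36 mm tall, 50 g or so. Origin: centre of the underside, z up. Interchangeable with the other relay.
- heatsink: silver finned aluminium heat sink, 26 (its x) x 40 (its y) x 32 mm tall, six upright fins on a spine along y; grip it across x, on the fin ends. 55 g or so. Origin: centre of the underside, z up.
- tray_blue: blue injection-moulded open tray, fixed to the bench, 113 (its x) x 132 (its y) x 28 mm high, walls and floor 4 mm. A middle wall of full height along its x axis divides it into two equal bays, each 60 (y) x 105 (x) mm inside, centred at y = +33 mm and y = -33 mm of the tray. Origin: centre of the underside; z up; stands at any of three places and slightly turned. For the capacitors.
- tray_yellow: yellow injection-moulded open tray, fixed to the bench, 113 (its x) x 132 (its y) x 28 mm high, walls and floor 4 mm. A middle wall of full height along its x axis divides it into two equal bays, each 60 (y) x 105 (x) mm inside, centred at y = +33 mm and y = -33 mm of the tray. Origin: centre of the underside; z up; stands at any of three places and slightly turned. For the relays.
- tray_red: red injection-moulded open tray, fixed to the bench, 113 (its x) x 132 (its y) x 28 mm high, walls and floor 4 mm. A middle wall of full height along its x axis divides it into two equal bays, each 60 (y) x 105 (x) mm inside, centred at y = +33 mm and y = -33 mm of the tray. Origin: centre of the underside; z up; stands at any of three places and slightly turned. For the heat sink.
- board: green populated circuit board, 90 (x) x 130 (y) mm, lying loose on four 12 mm standoffs, about 23 mm high over all, behind the parts to the left or to the right. Not to be disturbed. Origin: centre of its underside, at the feet of the standoffs.

How it is judged:
By the outcome, as a careful person would: the job done as asked, in the order asked, and still so for the second after the job is handed in, with the robot touching nothing.
It also fails if it takes over 109 s, if anything falls off the work surface, if the arm or the gripper's body presses on something with over 40 N, if the wrist force passes 120 N, or if a joint passes its speed limit or range.

ROBOT

A 6-joint arm with a two-finger parallel gripper is mounted at the origin on the work surface. World frame = base frame: x ahead of the robot, y to its left, z up, the work surface at z = 0. Lengths are in m, angles in rad, forces in N, time in s.
With the tool pointing down it reaches from about 0.25 to 0.775 m from the base axis. Payload 4 kg.
Tool frame: the origin (TCP) lies at the very end of the fingers, on their centre line; the grasp point (between the pads) lies 19 mm behind it; z points along the fingers, x is the direction in which the jaws open and shut, and the axes are right-handed (so a half turn about z gives the same grasp; the last joint's range is limited). The gripper opens to 94 mm and grips with 3 to 60 N. Pads are 16 mm wide; open, the fingers measure 119 mm over their backs; the gripper's body (75 mm by 177 mm) begins 78 mm behind the grasp point.
Start: joints at [-1.342, 0.087, 1.371, -0, 1.684, -0.103], TCP at [0.179, -0.52, 0.206] pointing down, gripper open.
Joint ranges: [-3.1, 3.1], [-0.76, 2.03], [0.27, 2.55], [-1.08, 4.22], [0.17, 2.65], [-2.57, 2.57]. Speed limits (rad/s): [2.79, 2.79, 3.14, 3.14, 3.14, 3.14].

INTERFACE

Orientations are given as [roll, pitch, yaw] about the fixed x, y, z axes, in that order (R = Rz(yaw) Ry(pitch) Rx(roll)).
In Python, from bench import robot, cams, ticket gives the robot as it stands.
- The arm moves only by the tool jog_arm, never from a script. Its argument "series" is a list of rows, each an object of numbers: "x", "y", "z": the shift along the tool's x, y, z in m; "rx", "ry", "rz": the turn, a rotation vector about the tool's x, y, z in degrees. A call has 1 to 12 rows; each row shifts and turns the pose as measured when the row begins, along the tool's axes as they then stand; what a row does not reach is not made up. A row lasts 1/12 s, in which the tool goes at most 41.7 mm and 7.16 degrees, less where a joint would pass 70% of its speed; a pose out of reach is approached as far as the arm can. A call with a gripper value outside its range is refused whole. "claw" is the opening, from 0 (shut) to 1 (fully open), set as the call begins (left out, the last holds). The fingers move at their own pace and stop on an object; the grip force is fixed at half the most. Time passes only in rows, so rows that do not move let the fingers close. It gives the time, the measured TCP pose, the force and the opening at its end, in the units of the state.
- robot.get_obs(): the state, without advancing time (a new reading comes with each control period).
- cams.snapshot(name): name is "side" or "top" or "wrist"; returns a dict with "img" (480x640x3 uint8, red, green, blue), "mtx" (3x3 intrinsics, pixels), "origin" and "attitude" of the camera in the world. Camera axes: x right, y down, z forward; pixel columns grow to the right and rows downward; lengths in m; the calibration is good to about 2 mm. A picture is of the moment at which its call begins. There is no depth.
- ticket.close_job(): hands the job in, once; it reports no verdict.
Trained networks look in a picture, given as the dict that the camera call returned (one of the last four; its "shot" number tells which), for a name from the list of things; names that differ only in an ending like _2 or _b are one class to them, and where a whole thing is asked for, a point or a joint stands for the part that bears it (a point fixed in the world has none). Each returns a list of dicts, best first, with "p" (0 to 1); they miss things now and then, are a little off and sometimes report something else, mostly with a low value. They report only what shows in the picture. A call takes as long as a camera call.
- cams.look_for(thing, picture): "bbox" ([left, top, width, height] in pixels, round what is visible of it).
The state is a dict: "time": time; "joint_positions": joint angles; "qvel": joint speeds; "joint_torque": joint torques, N m; "tool_pos": TCP position; "ee_rot": TCP orientation; "wrist_force": force on the tool from outside, world axes, zero at the start; "wrist_torque": the same for the moment, N m; "width": finger opening in m.
Only numpy, scipy, OpenCV 4.12 (cv2) and the standard library are available. Lean on these libraries where they do the work, as an engineer would, in place of code of your own. Each camera call takes 0.05 s, during which the arm holds its last target.

## Working session

There is one attempt and no reset: what is moved stays moved. The work goes in short steps, Python scripts to look and compute and a tool call to move; the robot and the scene stay as the last step left them, time stands still between calls to the robot, and variables do not carry over. Pictures are saved under pics/ and viewed, and the job is handed in when it is done.

Besides the shell and the picture viewer there is one more tool, called in YAML: its name, and indented under it one key for each argument. jog_arm: Moves the arm, as the interface text tells. Its arguments: {"type":"object","properties":{"series":{"type":"array","items":{"type":"object","properties":{"x":{"type":"number"},"y":{"type":"number"},"z":{"type":"number"},"rx":{"type":"number"},"ry":{"type":"number"},"rz":{"type":"number"}}}},"claw":{"type":"number"}},"required":["series"]}

```bash
mkdir -p pics; ls; cat > h.py <<'E'
import numpy as np, cv2
from bench import robot, cams, ticket
def save(name,fn):
    s=cams.snapshot(name); cv2.imwrite('pics/'+fn,s['img'][:,:,::-1]); return s
E
python3 - <<'E'
from h import *
for n in ['top','side','wrist']:
    s=save(n,n+'1.png'); print(n,s['mtx'],s['origin'],s['attitude'])
print(robot.get_obs())
E
```

```text
pics
top [[563.28940036   0.         312.28553576]
 [  0.         563.28940036 238.29172025]
 [  0.           0.           1.        ]] [ 0.49511943 -0.01124209  1.37400697] [-3.08048439  0.0177886  -1.55788321]
side [[470.86430372   0.         319.10438265]
 [  0.         470.86430372 240.54187675]
 [  0.           0.           1.        ]] [ 0.45281481 -0.61857049  0.60550632] [-2.30136512e+00  1.01689543e-03 -2.09074335e-01]
wrist [[394.32973352   0.         320.21164934]
 [  0.         394.32973352 235.53543726]
 [  0.           0.           1.        ]] [ 0.25151231 -0.4936864   0.38264915] [ 2.87248942e+00  1.92182079e-03 -1.23842668e+00]
{'time': 0.15, 'joint_positions': array([-1.34208668e+00,  8.77781092e-02,  1.37187281e+00,  1.07526345e-05,
        1.68356707e+00, -1.03094567e-01]), 'qvel': array([-1.95418051e-04, -2.78105335e-03, -4.90170404e-03, -5.47871295e-04,
        3.13805207e-04, -5.03628240e-05]), 'joint_torque': array([ 1.44999864e-03, -3.40643799e+01, -3.02793503e+01,  7.18511757e-02,
        3.04489606e-02, -1.15249818e-04]), 'tool_pos': array([ 0.17907297, -0.51960841,  0.20459432]), 'ee_rot': array([-3.14141476e+00,  1.61561407e-03, -1.23899077e+00]), 'wrist_force': array([ 0.15441527, -0.10011725, -0.27817819]), 'wrist_torque': array([-0.0027203 , -0.02156029, -0.04477946]), 'width': 0.09413177279438771}
```

View pics/top1.png

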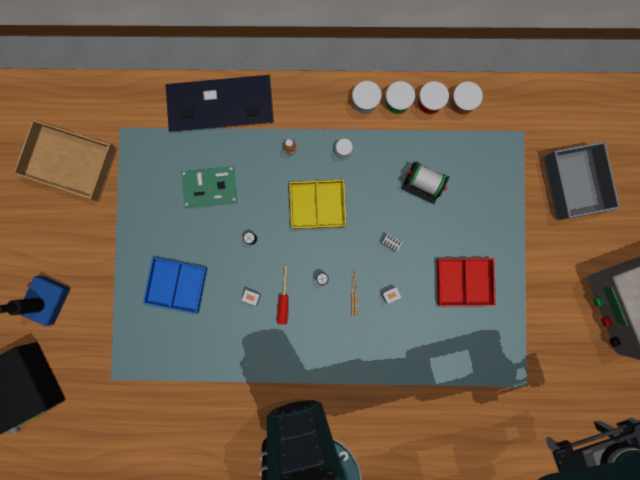

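View pics/side1.png

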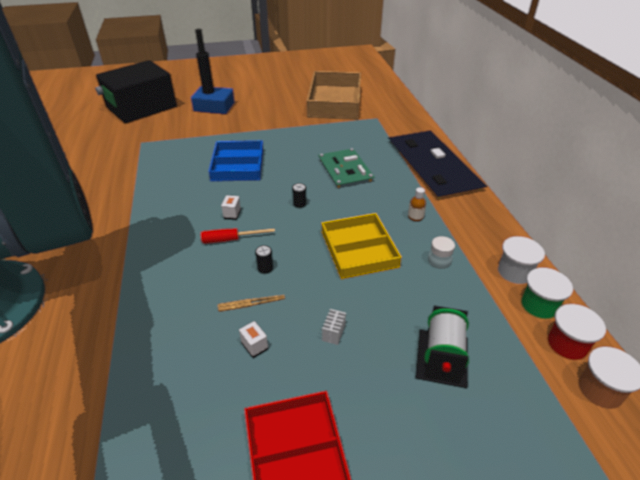

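The top view shows the caps near (249,238) and (321,279), the relays near (250,297) and (391,295), and the heat sink near (391,242). The trays are blue at (176,285), yellow at (317,204) and red at (465,281). The board is at (209,186), with distractors nearby (screwdriver, pencils). Next I'll measure them.

```bash
cat >> h.py <<'E'
from scipy.spatial.transform import Rotation as R
def ray(s,px,z):
    d=R.from_euler('xyz',s['attitude']).as_matrix()@(np.linalg.inv(s['mtx'])@np.array([px[0],px[1],1.]))
    o=np.array(s['origin']); return o+d*(z-o[2])/d[2]
def proj(s,p):
    c=R.from_euler('xyz',s['attitude']).as_matrix().T@(np.array(p)-np.array(s['origin'])); q=s['mtx']@c; return q[:2]/q[2]
E
python3 - <<'E'
from h import *
for name in ['top','side']:
    s=save(name,name+'2.png')
    for t in ['cap_a','relay_a','heatsink','tray_blue','tray_yellow','tray_red','board']:
        for d in cams.look_for(t,s)[:2]:
            b=d['bbox']; c=(b[0]+b[2]/2,b[1]+b[3]/2)
            z={'cap_a':.0225,'relay_a':.018,'heatsink':.016}.get(t,.014)
            print(name,t,round(d['p'],2),np.round(b),ray(s,c,z).round(4)[:2])
    im=s['img']; hsv=cv2.cvtColor(im,cv2.COLOR_RGB2HSV)
    if name=='top':
      for t,(lo,hi) in {'blue':((105,150,60),(125,255,255)),'yellow':((22,150,60),(35,255,255)),'red':((0,180,60),(6,255,255))}.items():
        m=cv2.inRange(hsv,lo,hi); cs=cv2.findContours(m,0,2)[0]
        for c in sorted(cs,key=cv2.contourArea)[-2:]:
            r=cv2.minAreaRect(c); bx=cv2.boxPoints(r)
            W=np.array([ray(s,p,.026)[:2] for p in bx]); print(t,cv2.contourArea(c),W.mean(0).round(4),[ (np.linalg.norm(W[i]-W[i-1]).round(3), np.degrees(np.arctan2(*(W[i]-W[i-1])[::-1])).round(1)) for i in (0,1)])
    for k,c in enumerate([(249,238),(321,279),(250,297),(391,295),(391,242)] if name=='top' else []):
        x,y=c; cr=cv2.resize(im[y-16:y+16,x-16:x+16],(256,256),interpolation=cv2.INTER_CUBIC)
        row=cr if k==0 else np.hstack([row,cr])
    if name=='top': cv2.imwrite('pics/crops.png',cv2.resize(row[:,:,::-1],(800,160)))
E
```

```text
top cap_a 0.68 [318. 276.  10.   7.] [ 0.4789 -0.0135]
top cap_a 0.46 [245. 231.  12.  14.] [0.5769 0.1614]
top relay_a 0.61 [241. 292.  20.  15.] [0.43   0.1595]
top relay_a 0.46 [386. 286.  14.  16.] [ 0.4466 -0.1818]
top heatsink 0.67 [382. 237.  19.  16.] [ 0.5634 -0.1784]
top tray_blue 0.72 [143. 255.  65.  58.] [0.4637 0.3426]
top tray_red 0.95 [437. 261.  59.  47.] [ 0.4721 -0.3574]
top board 0.66 [179. 164.  58.  42.] [0.7049 0.2702]
top board 0.33 [141. 254.  71.  57.] [0.466  0.3407]
blue 956.5 [0.4202 0.6632] [(np.float64(0.08), np.float64(67.5)), (np.float64(0.099), np.float64(-22.0))]
blue 2564.0 [0.4614 0.3424] [(np.float64(0.135), np.float64(79.6)), (np.float64(0.114), np.float64(-9.7))]
yellow 2431.5 [0.6607 0.0032] [(np.float64(0.113), np.float64(3.5)), (np.float64(0.131), np.float64(-86.8))]
red 218.5 [0.4078 0.0826] [(np.float64(0.066), np.float64(1.0)), (np.float64(0.021), np.float64(-89.2))]
red 2491.0 [ 0.4789 -0.3511] [(np.float64(0.109), np.float64(1.2)), (np.float64(0.134), np.float64(-88.0))]
side cap_a 0.67 [255. 245.  20.  28.] [ 0.4828 -0.0098]
side cap_a 0.55 [291. 183.  14.  28.] [0.5724 0.1606]
side relay_a 0.96 [237. 324.  30.  35.] [ 0.441  -0.1783]
side relay_a 0.89 [224. 197.  16.  23.] [0.436  0.1556]
side heatsink 0.94 [321. 310.  27.  35.] [ 0.5702 -0.178 ]
side tray_blue 0.73 [213. 139.  50.  41.] [0.4634 0.3424]
side tray_blue 0.28 [292. 184.  14.  26.] [0.5767 0.171 ]
side tray_yellow 0.83 [320. 214.  82.  68.] [ 0.6611 -0.0096]
side tray_red 0.95 [243. 391. 107.  89.] [ 0.4823 -0.3347]
side board 0.86 [318. 146.  56.  39.] [0.7037 0.2645]
```

View pics/crops.png

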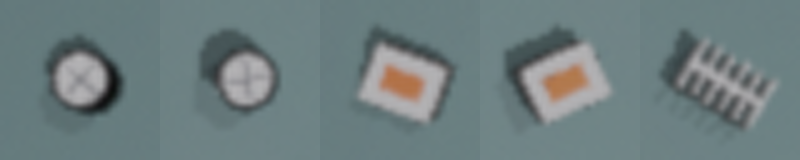

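```bash
python3 - <<'E'
from h import *
s=save('top','top3.png'); im=s['img']; hsv=cv2.cvtColor(im,cv2.COLOR_RGB2HSV)
for n,c,z in [('capA',(249,238),.045),('capB',(321,279),.045),('relA',(250,297),.036),('relB',(391,295),.036),('hs',(391,242),.032)]:
    x,y=c; S=8
    cr=cv2.resize(im[y-16:y+16,x-16:x+16],None,fx=S,fy=S,interpolation=cv2.INTER_CUBIC).astype(int)
    m=((cr.max(2)>140)&((cr[:,:,0]>cr[:,:,2]-12))).astype(np.uint8)
    if n=='hs': m=cv2.morphologyEx(m,cv2.MORPH_CLOSE,np.ones((25,25)))
    cc=max(cv2.findContours(m,0,2)[0],key=cv2.contourArea); r=cv2.minAreaRect(cc)
    f=lambda p:ray(s,((p[0]+.5)/S+x-16-.5,(p[1]+.5)/S+y-16-.5),z)[:2]
    W=np.array([f(p) for p in cv2.boxPoints(r)])
    print(n,W.mean(0).round(4),[(np.linalg.norm(W[i]-W[i-1]).round(4),np.degrees(np.arctan2(*(W[i]-W[i-1])[::-1])).round(1)) for i in (0,1)])
E
```

```text
capA [0.5763 0.1645] [(np.float64(0.0226), np.float64(61.1)), (np.float64(0.0224), np.float64(-28.7))]
capB [ 0.4819 -0.0103] [(np.float64(0.0226), np.float64(0.7)), (np.float64(0.0215), np.float64(-89.3))]
relA [0.4348 0.1595] [(np.float64(0.0357), np.float64(70.4)), (np.float64(0.028), np.float64(-19.6))]
relB [ 0.4445 -0.1761] [(np.float64(0.0283), np.float64(25.0)), (np.float64(0.0359), np.float64(-64.8))]
hs [ 0.5706 -0.1768] [(np.float64(0.0406), np.float64(59.0)), (np.float64(0.0247), np.float64(-31.0))]
```

```bash
cat > plan.py <<'E'
import sys
from h import *
def plan(T,yaw,vmax=.036,wmax=6):
    o=robot.get_obs(); p=np.array(o['tool_pos']); rm=R.from_euler('xyz',o['ee_rot']); 
    tgt=R.from_euler('xyz',[180,0,yaw],degrees=True)
    rv=(rm.inv()*tgt).as_rotvec(degrees=True); d=np.array(T)-p
    n=max(1,int(np.ceil(max(np.linalg.norm(d)/vmax,np.linalg.norm(rv)/wmax))))
    print('t',round(o['time'],2),'pos',p.round(4),'rot',np.degrees(o['ee_rot']).round(1),'w',round(o['width'],4),'F',np.round(o['wrist_force'],1),'rows',n)
    r=rm
    for i in range(n):
        s=r.inv().apply(d/n); print(i,[float(a) for a in s.round(4)],[float(a) for a in (rv/n).round(2)])
        r=r*R.from_rotvec(rv/n,degrees=True)
a=[float(x) for x in sys.argv[1:]]
plan(a[:3],a[3],*(a[4:]))
E
python3 plan.py .482 -.010 .15 0
```

```text
t 1.0 pos [ 0.1792 -0.52    0.2055] rot [180.  -0. -71.] w 0.0938 F [ 0.1 -0.1  1.4] rows 17
0 [-0.0226, -0.0266, 0.0033] [0.0, -0.0, -4.18]
1 [-0.0206, -0.0282, 0.0033] [0.0, -0.0, -4.18]
2 [-0.0185, -0.0296, 0.0033] [0.0, -0.0, -4.18]
3 [-0.0163, -0.0309, 0.0033] [0.0, -0.0, -4.18]
4 [-0.014, -0.032, 0.0033] [0.0, -0.0, -4.18]
5 [-0.0116, -0.0329, 0.0033] [0.0, -0.0, -4.18]
6 [-0.0092, -0.0337, 0.0033] [0.0, -0.0, -4.18]
7 [-0.0067, -0.0342, 0.0033] [0.0, -0.0, -4.18]
8 [-0.0042, -0.0346, 0.0033] [0.0, -0.0, -4.18]
9 [-0.0016, -0.0349, 0.0033] [0.0, -0.0, -4.18]
10 [0.0009, -0.0349, 0.0033] [0.0, -0.0, -4.18]
11 [0.0034, -0.0347, 0.0033] [0.0, -0.0, -4.18]
12 [0.006, -0.0344, 0.0033] [0.0, -0.0, -4.18]
13 [0.0084, -0.0339, 0.0033] [0.0, -0.0, -4.18]
14 [0.0109, -0.0332, 0.0033] [0.0, -0.0, -4.18]
15 [0.0133, -0.0323, 0.0033] [0.0, -0.0, -4.18]
16 [0.0156, -0.0312, 0.0033] [0.0, -0.0, -4.18]
```

jog_arm:
  claw: 0.8
  series:
    - {"x": -0.0226,"y": -0.0266,"z": 0.0033,"rz": -4.2}
    - {"x": -0.0206,"y": -0.0282,"z": 0.0033,"rz": -4.2}
    - {"x": -0.0185,"y": -0.0296,"z": 0.0033,"rz": -4.2}
    - {"x": -0.0163,"y": -0.0309,"z": 0.0033,"rz": -4.2}
    - {"x": -0.014,"y": -0.032,"z": 0.0033,"rz": -4.2}
    - {"x": -0.0116,"y": -0.0329,"z": 0.0033,"rz": -4.2}
    - {"x": -0.0092,"y": -0.0337,"z": 0.0033,"rz": -4.2}
    - {"x": -0.0067,"y": -0.0342,"z": 0.0033,"rz": -4.2}
    - {"x": -0.0042,"y": -0.0346,"z": 0.0033,"rz": -4.2}
    - {"x": -0.0016,"y": -0.0349,"z": 0.0033,"rz": -4.2}
    - {"x": 0.0009,"y": -0.0349,"z": 0.0033,"rz": -4.2}
    - {"x": 0.0034,"y": -0.0347,"z": 0.0033,"rz": -4.2}

```text
invalid input
```

```bash
python3 plan.py .482 -.010 .15 0 .04 7
```

```text
t 1.0 pos [ 0.1792 -0.52    0.2055] rot [180.  -0. -71.] w 0.0938 F [ 0.1 -0.1  1.4] rows 15
0 [-0.0256, -0.0302, 0.0037] [0.0, -0.0, -4.73]
1 [-0.023, -0.0322, 0.0037] [0.0, -0.0, -4.73]
2 [-0.0203, -0.034, 0.0037] [0.0, -0.0, -4.73]
3 [-0.0174, -0.0355, 0.0037] [0.0, -0.0, -4.73]
4 [-0.0144, -0.0368, 0.0037] [0.0, -0.0, -4.73]
5 [-0.0113, -0.0379, 0.0037] [0.0, -0.0, -4.73]
6 [-0.0081, -0.0387, 0.0037] [0.0, -0.0, -4.73]
7 [-0.0049, -0.0392, 0.0037] [0.0, -0.0, -4.73]
8 [-0.0017, -0.0395, 0.0037] [0.0, -0.0, -4.73]
9 [0.0016, -0.0395, 0.0037] [0.0, -0.0, -4.73]
10 [0.0048, -0.0392, 0.0037] [0.0, -0.0, -4.73]
11 [0.0081, -0.0387, 0.0037] [0.0, -0.0, -4.73]
12 [0.0112, -0.0379, 0.0037] [0.0, -0.0, -4.73]
13 [0.0143, -0.0369, 0.0037] [0.0, -0.0, -4.73]
14 [0.0173, -0.0356, 0.0037] [0.0, -0.0, -4.73]
```

jog_arm:
  claw: 0.8
  series:
    - {"x": -0.023,"y": -0.027,"z": 0.003,"rx": 0,"ry": 0,"rz": -4.2}

```text
time: 1.08
tool_pos: [0.1951, -0.4928, 0.202]
ee_rot: [3.139, -0.002, -1.17]
wrist_force: [-0.4, 1.2, -0.3]
width: 0.0897
```

jog_arm:
  claw: 0.8
  series:
    - {"x": -0.023,"y": -0.032,"z": 0.004,"rx": 0,"ry": 0,"rz": -5}
    - {"x": -0.02,"y": -0.034,"z": 0.004,"rx": 0,"ry": 0,"rz": -5}
    - {"x": -0.017,"y": -0.035,"z": 0.004,"rx": 0,"ry": 0,"rz": -5}
    - {"x": -0.014,"y": -0.037,"z": 0.004,"rx": 0,"ry": 0,"rz": -5}
    - {"x": -0.011,"y": -0.038,"z": 0.004,"rx": 0,"ry": 0,"rz": -5}
    - {"x": -0.008,"y": -0.039,"z": 0.004,"rx": 0,"ry": 0,"rz": -5}
    - {"x": -0.005,"y": -0.039,"z": 0.004,"rx": 0,"ry": 0,"rz": -5}
    - {"x": -0.002,"y": -0.039,"z": 0.004,"rx": 0,"ry": 0,"rz": -5}
    - {"x": 0.002,"y": -0.039,"z": 0.004,"rx": 0,"ry": 0,"rz": -5}
    - {"x": 0.005,"y": -0.039,"z": 0.004,"rx": 0,"ry": 0,"rz": -5}
    - {"x": 0.008,"y": -0.039,"z": 0.004,"rx": 0,"ry": 0,"rz": -5}
    - {"x": 0.011,"y": -0.038,"z": 0.004,"rx": 0,"ry": 0,"rz": -5}

```text
time: 2.08
tool_pos: [0.431, -0.064, 0.1521]
ee_rot: [3.135, -0.008, -0.082]
wrist_force: [1.1, -0.5, -0.3]
width: 0.0749
```

```bash
python3 plan.py .482 -.010 .12 0 .04 7
```

```text
t 2.08 pos [ 0.431  -0.064   0.1521] rot [179.6  -0.4  -4.7] w 0.0749 F [ 1.1 -0.5 -0.3] rows 3
0 [0.0154, -0.0194, 0.0107] [0.14, -0.14, -1.56]
1 [0.0159, -0.019, 0.0107] [0.14, -0.14, -1.56]
2 [0.0165, -0.0185, 0.0107] [0.14, -0.14, -1.56]
```

Arm tracks nearly fully. Continue to above cap_b.

jog_arm:
  series:
    - {"x": 0.016,"y": -0.019,"z": 0.008,"rx": 0.1,"ry": -0.1,"rz": -1.6}
    - {"x": 0.016,"y": -0.019,"z": 0.008,"rx": 0.1,"ry": -0.1,"rz": -1.6}
    - {"x": 0.016,"y": -0.019,"z": 0.008,"rx": 0.1,"ry": -0.1,"rz": -1.6}
    - {"x": 0,"y": 0,"z": 0,"rx": 0,"ry": 0,"rz": 0}

```text
time: 2.42
tool_pos: [0.4854, 0.0013, 0.1277]
ee_rot: [-3.141, -0.005, 0.021]
wrist_force: [-0.1, -0.6, 0.1]
width: 0.0753
```

```bash
python3 - <<'E'
from h import *
s=save('wrist','w1.png'); print(s['origin'],s['attitude']); print(proj(s,[.482,-.0103,.045]))
E
python3 plan.py .482 -.010 .07 0 .02
```

```text
[0.48196464 0.07960023 0.3059384 ] [ 2.87246956 -0.00568861  0.02135968]
[315.38817073 260.25965065]
t 2.47 pos [ 4.846e-01 -1.000e-04  1.284e-01] rot [179.9  -0.3   1.1] w 0.0749 F [ 0.4 -0.3  0.3] rows 3
0 [-0.001, 0.0033, 0.0195] [0.02, -0.1, 0.37]
1 [-0.001, 0.0033, 0.0195] [0.02, -0.1, 0.37]
2 [-0.0009, 0.0033, 0.0195] [0.02, -0.1, 0.37]
```

View pics/w1.png

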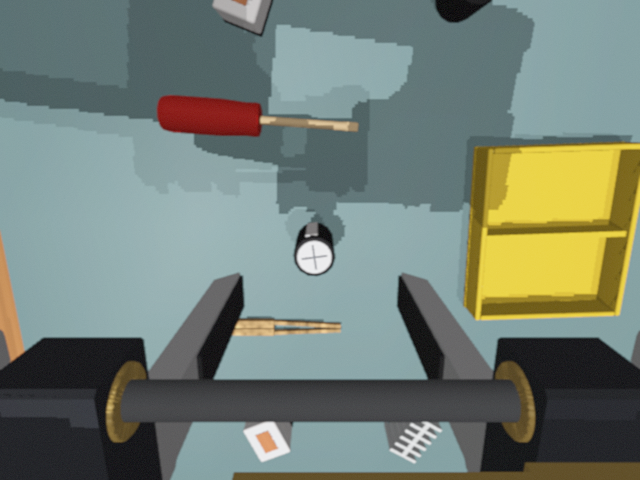

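Cap top is at (314,257) in the wrist view, against a predicted (315,260), so the estimate is good to about 2 mm. Fingers straddle it. Descend.

jog_arm:
  series:
    - {"x": -0.002,"y": 0.004,"z": 0.018,"rx": 0,"ry": 0.1,"rz": 0.5}
    - {"x": -0.001,"y": 0.004,"z": 0.018,"rx": 0,"ry": 0.1,"rz": 0.5}
    - {"x": 0,"y": 0.001,"z": 0.018,"rx": 0,"ry": 0,"rz": 0}
    - {"x": 0,"y": 0,"z": 0.018,"rx": 0,"ry": 0,"rz": 0}
    - {"x": 0,"y": 0,"z": 0.015,"rx": 0,"ry": 0,"rz": 0}
    - {"x": 0,"y": 0,"z": 0.012,"rx": 0,"ry": 0,"rz": 0}
    - {"x": 0,"y": 0,"z": 0,"rx": 0,"ry": 0,"rz": 0}

```text
time: 3.05
tool_pos: [0.4825, -0.0158, 0.0309]
ee_rot: [3.135, -0.016, -0.005]
wrist_force: [-0.1, 0.2, 0.2]
width: 0.0752
```

```bash
python3 plan.py .4812 -.0085 .011 0 .02
```

```text
t 3.05 pos [ 0.4825 -0.0158  0.0309] rot [179.6  -0.9  -0.3] w 0.0752 F [-0.1  0.2  0.2] rows 2
0 [-0.0008, -0.0037, 0.0099] [0.19, -0.45, -0.15]
1 [-0.0008, -0.0037, 0.0099] [0.19, -0.45, -0.15]
```

jog_arm:
  series:
    - {"x": 0,"y": -0.004,"z": 0.009,"rx": 0.2,"ry": -0.5,"rz": 0}
    - {"x": -0.001,"y": -0.004,"z": 0.009,"rx": 0.2,"ry": -0.4,"rz": 0}
    - {"x": 0,"y": 0,"z": 0,"rx": 0,"ry": 0,"rz": 0}

```text
time: 3.3
tool_pos: [0.4821, -0.0095, 0.0139]
ee_rot: [-3.142, -0.002, -0.009]
wrist_force: [-0.6, 0.4, -0.1]
width: 0.0748
```

```bash
python3 plan.py .4812 -.0085 .011 0 .02
```

```text
t 3.3 pos [ 0.4821 -0.0095  0.0139] rot [-1.8e+02 -1.0e-01 -5.0e-01] w 0.0748 F [-0.6  0.4 -0.1] rows 1
0 [-0.0009, -0.001, 0.0029] [-0.0, -0.11, -0.52]
```

jog_arm:
  claw: 0.1
  series:
    - {"x": -0.001,"y": -0.001,"z": 0.002,"rx": 0,"ry": 0,"rz": 0}
    - {"x": 0,"y": 0,"z": 0,"rx": 0,"ry": 0,"rz": 0}
    - {"x": 0,"y": 0,"z": 0,"rx": 0,"ry": 0,"rz": 0}
    - {"x": 0,"y": 0,"z": 0,"rx": 0,"ry": 0,"rz": 0}
    - {"x": 0,"y": 0,"z": 0,"rx": 0,"ry": 0,"rz": 0}
    - {"x": 0,"y": 0,"z": 0,"rx": 0,"ry": 0,"rz": 0}
    - {"x": 0,"y": 0,"z": 0,"rx": 0,"ry": 0,"rz": 0}
    - {"x": 0,"y": 0,"z": 0,"rx": 0,"ry": 0,"rz": 0}

```text
time: 3.97
tool_pos: [0.4833, -0.0085, 0.0146]
ee_rot: [3.141, -0.007, -0.008]
wrist_force: [0.0, 0.4, -0.5]
width: 0.0292
```

```bash
python3 plan.py .467 .375 .12 -10 .04
```

```text
t 3.97 pos [ 0.4833 -0.0085  0.0146] rot [179.9  -0.4  -0.5] w 0.0292 F [ 0.   0.4 -0.5] rows 10
0 [-0.0019, -0.0383, -0.0106] [0.0, -0.04, 0.95]
1 [-0.0025, -0.0383, -0.0106] [0.0, -0.04, 0.95]
2 [-0.0032, -0.0382, -0.0106] [0.0, -0.04, 0.95]
3 [-0.0038, -0.0382, -0.0106] [0.0, -0.04, 0.95]
4 [-0.0044, -0.0381, -0.0106] [0.0, -0.04, 0.95]
5 [-0.0051, -0.038, -0.0106] [0.0, -0.04, 0.95]
6 [-0.0057, -0.0379, -0.0106] [0.0, -0.04, 0.95]
7 [-0.0064, -0.0378, -0.0106] [0.0, -0.04, 0.95]
8 [-0.007, -0.0377, -0.0106] [0.0, -0.04, 0.95]
9 [-0.0076, -0.0376, -0.0105] [0.0, -0.04, 0.95]
```

Gripped (width 29 mm). Lift and carry to the blue tray's far bay.

jog_arm:
  series:
    - {"x": 0,"y": 0,"z": -0.03,"rx": 0,"ry": 0,"rz": 0}
    - {"x": 0,"y": 0,"z": -0.03,"rx": 0,"ry": 0,"rz": 0}
    - {"x": -0.002,"y": -0.03,"z": -0.03,"rx": 0,"ry": 0,"rz": 1}
    - {"x": -0.002,"y": -0.038,"z": -0.01,"rx": 0,"ry": 0,"rz": 1}
    - {"x": -0.003,"y": -0.038,"z": 0,"rx": 0,"ry": 0,"rz": 1}
    - {"x": -0.004,"y": -0.038,"z": 0,"rx": 0,"ry": 0,"rz": 1}
    - {"x": -0.005,"y": -0.038,"z": 0,"rx": 0,"ry": 0,"rz": 1}
    - {"x": -0.006,"y": -0.038,"z": 0,"rx": 0,"ry": 0,"rz": 1}
    - {"x": -0.007,"y": -0.038,"z": 0,"rx": 0,"ry": 0,"rz": 1}
    - {"x": -0.007,"y": -0.038,"z": 0,"rx": 0,"ry": 0,"rz": 1}
    - {"x": -0.008,"y": -0.038,"z": 0,"rx": 0,"ry": 0,"rz": 1}
    - {"x": 0,"y": -0.01,"z": 0,"rx": 0,"ry": 0,"rz": 0}

```text
time: 4.97
tool_pos: [0.4693, 0.3506, 0.119]
ee_rot: [-3.138, -0.008, -0.185]
wrist_force: [0.9, -0.0, -0.1]
width: 0.0297
```

```bash
python3 plan.py .467 .375 .07 -10 .025
```

```text
t 4.97 pos [0.4693 0.3506 0.119 ] rot [-179.8   -0.5  -10.6] w 0.0297 F [ 0.9 -0.  -0.1] rows 3
0 [-0.0024, -0.0078, 0.0163] [-0.07, -0.16, -0.2]
1 [-0.0023, -0.0078, 0.0163] [-0.07, -0.16, -0.2]
2 [-0.0022, -0.0078, 0.0163] [-0.07, -0.16, -0.2]
```

jog_arm:
  series:
    - {"x": -0.003,"y": -0.008,"z": 0.016,"rx": 0,"ry": -0.2,"rz": 0}
    - {"x": -0.002,"y": -0.008,"z": 0.016,"rx": 0,"ry": 0,"rz": 0}
    - {"x": -0.002,"y": -0.006,"z": 0.016,"rx": 0,"ry": 0,"rz": 0}
    - {"x": 0,"y": 0,"z": 0,"rx": 0,"ry": 0,"rz": 0}

```text
time: 5.3
tool_pos: [0.4668, 0.3787, 0.0697]
ee_rot: [-3.137, -0.007, -0.178]
wrist_force: [-0.4, -1.4, -1.2]
width: 0.0293
```

```bash
python3 plan.py .467 .375 .02 -10 .025; python3 - <<'E'
from h import *
s=save('wrist','w2.png'); print(proj(s,[.4615,.3425,.028]))
E
```

```text
t 5.3 pos [0.4668 0.3787 0.0697] rot [-179.7   -0.4  -10.2] w 0.0293 F [-0.4 -1.4 -1.2] rows 2
0 [0.0003, 0.0019, 0.0249] [-0.13, -0.2, -0.09]
1 [0.0003, 0.0018, 0.0249] [-0.13, -0.2, -0.09]
[323.17348128 320.66247188]
```

View pics/w2.png

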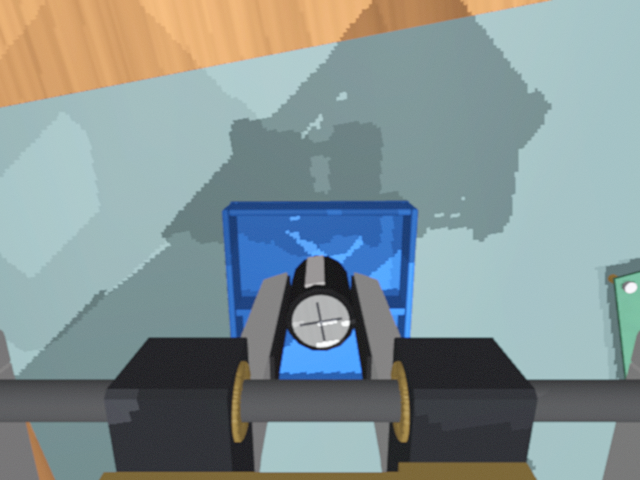

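The cap is over the far bay. The divider sits at row ~315 against a predicted 320, and the tray is centred at column ~320. Descend.

jog_arm:
  series:
    - {"x": 0,"y": 0.002,"z": 0.018,"rx": -0.1,"ry": -0.2,"rz": 0}
    - {"x": 0,"y": 0.001,"z": 0.018,"rx": -0.1,"ry": -0.2,"rz": 0}
    - {"x": 0,"y": 0,"z": 0.008,"rx": 0,"ry": 0,"rz": 0}
    - {"x": 0,"y": 0,"z": 0.002,"rx": 0,"ry": 0,"rz": 0}
    - {"x": 0,"y": 0,"z": 0,"rx": 0,"ry": 0,"rz": 0}

```text
time: 5.77
tool_pos: [0.4717, 0.3738, 0.0299]
ee_rot: [-3.136, -0.008, -0.181]
wrist_force: [-0.2, -0.1, -0.4]
width: 0.0292
```

```bash
python3 plan.py .467 .375 .0186 -10 .025
```

```text
t 5.77 pos [0.4717 0.3738 0.0299] rot [-179.7   -0.5  -10.4] w 0.0292 F [-0.2 -0.1 -0.4] rows 1
0 [-0.005, -0.0003, 0.0113] [-0.34, -0.48, -0.36]
```

jog_arm:
  series:
    - {"x": -0.003,"y": 0,"z": 0.005,"rx": -0.3,"ry": -0.5,"rz": -0.3}
    - {"x": 0,"y": 0,"z": 0.003,"rx": 0,"ry": 0,"rz": 0}
    - {"x": 0,"y": 0,"z": 0.002,"rx": 0,"ry": 0,"rz": 0}
    - {"x": 0,"y": 0,"z": 0.001,"rx": 0,"ry": 0,"rz": 0}

```text
time: 6.1
tool_pos: [0.4712, 0.3749, 0.0226]
ee_rot: [-3.137, -0.004, -0.176]
wrist_force: [-0.0, 0.5, -0.2]
width: 0.0292
```

```bash
python3 plan.py .467 .375 .0186 -10 .025
```

```text
t 6.1 pos [0.4712 0.3749 0.0226] rot [-179.7   -0.2  -10.1] w 0.0292 F [-0.   0.5 -0.2] rows 1
0 [-0.0041, 0.0007, 0.0039] [-0.28, -0.23, -0.09]
```

jog_arm:
  series:
    - {"x": 0,"y": 0,"z": 0.003,"rx": -0.3,"ry": -0.2,"rz": 0}
    - {"x": 0,"y": 0,"z": 0.0015,"rx": 0,"ry": 0,"rz": 0}
    - {"x": 0,"y": 0,"z": 0.001,"rx": 0,"ry": 0,"rz": 0}

```text
time: 6.35
tool_pos: [0.4718, 0.3755, 0.0185]
ee_rot: [-3.141, -0.002, -0.176]
wrist_force: [-2.2, -2.5, 8.4]
width: 0.0287
```

Contact (8 N up). Release gently to ~45 mm opening, then retreat.

jog_arm:
  claw: 0.5
  series:
    - {"x": 0,"y": 0,"z": 0,"rx": 0,"ry": 0,"rz": 0}
    - {"x": 0,"y": 0,"z": 0,"rx": 0,"ry": 0,"rz": 0}
    - {"x": 0,"y": 0,"z": 0,"rx": 0,"ry": 0,"rz": 0}
    - {"x": 0,"y": 0,"z": 0,"rx": 0,"ry": 0,"rz": 0}
    - {"x": 0,"y": 0,"z": -0.01,"rx": 0,"ry": 0,"rz": 0}
    - {"x": 0,"y": 0,"z": -0.02,"rx": 0,"ry": 0,"rz": 0}
    - {"x": 0,"y": 0,"z": -0.03,"rx": 0,"ry": 0,"rz": 0}
    - {"x": 0,"y": 0,"z": -0.035,"rx": 0,"ry": 0,"rz": 0}

```text
time: 7.02
tool_pos: [0.4663, 0.3722, 0.1072]
ee_rot: [3.128, 0.013, -0.175]
wrist_force: [0.6, 0.6, 0.4]
width: 0.047
```

```bash
python3 plan.py .5765 .1655 .13 -10 .04; python3 - <<'E'
from h import *
s=save('wrist','w3.png')
E
```

```text
t 7.02 pos [0.4663 0.3722 0.1072] rot [179.2   0.7 -10.1] w 0.047 F [0.6 0.6 0.4] rows 6
0 [0.024, 0.0308, -0.0037] [0.13, 0.12, -0.01]
1 [0.0241, 0.0308, -0.0037] [0.13, 0.12, -0.01]
2 [0.0241, 0.0308, -0.0037] [0.13, 0.12, -0.01]
3 [0.0241, 0.0308, -0.0037] [0.13, 0.12, -0.01]
4 [0.0241, 0.0308, -0.0038] [0.13, 0.12, -0.01]
5 [0.0241, 0.0307, -0.0038] [0.13, 0.12, -0.01]
```

View pics/w3.png

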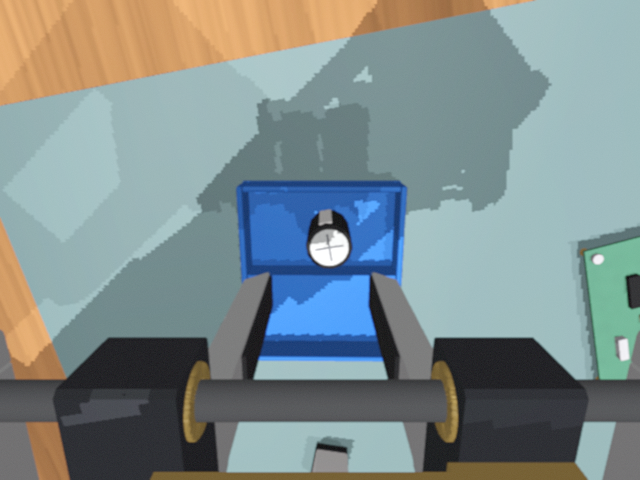

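Cap standing in the far bay at (328,245). Next is cap_a.

jog_arm:
  claw: 0.7
  series:
    - {"x": 0.024,"y": 0.031,"z": -0.006,"rx": 0.1,"ry": 0.1,"rz": 0}
    - {"x": 0.024,"y": 0.031,"z": -0.004,"rx": 0.1,"ry": 0.1,"rz": 0}
    - {"x": 0.024,"y": 0.031,"z": 0,"rx": 0.1,"ry": 0.1,"rz": 0}
    - {"x": 0.024,"y": 0.031,"z": 0,"rx": 0.1,"ry": 0.1,"rz": 0}
    - {"x": 0.024,"y": 0.031,"z": 0,"rx": 0.1,"ry": 0.1,"rz": 0}
    - {"x": 0.024,"y": 0.031,"z": 0,"rx": 0.1,"ry": 0.1,"rz": 0}
    - {"x": 0,"y": 0,"z": 0,"rx": 0,"ry": 0,"rz": 0}
    - {"x": 0,"y": 0,"z": 0,"rx": 0,"ry": 0,"rz": 0}

```text
time: 7.73
tool_pos: [0.5899, 0.1632, 0.1411]
ee_rot: [-3.119, -0.032, -0.169]
wrist_force: [0.2, 0.8, 0.6]
width: 0.066
```

```bash
python3 - <<'E'
from h import *
s=save('wrist','w4.png'); print(proj(s,[.5763,.1645,.045]))
E
python3 plan.py .5765 .1655 .04 -10 .02
```

```text
[298.48281136 243.20060573]
t 7.78 pos [0.59   0.163  0.1411] rot [-178.8   -1.9   -9.6] w 0.0656 F [-0.3 -0.6 -0. ] rows 6
0 [-0.0028, 0.0003, 0.0168] [-0.2, -0.31, 0.06]
1 [-0.0027, 0.0003, 0.0168] [-0.2, -0.31, 0.06]
2 [-0.0027, 0.0002, 0.0168] [-0.2, -0.31, 0.06]
3 [-0.0026, 0.0002, 0.0168] [-0.2, -0.31, 0.06]
4 [-0.0025, 0.0001, 0.0168] [-0.2, -0.31, 0.06]
5 [-0.0024, 0.0, 0.0168] [-0.2, -0.31, 0.06]
```

View pics/w4.png

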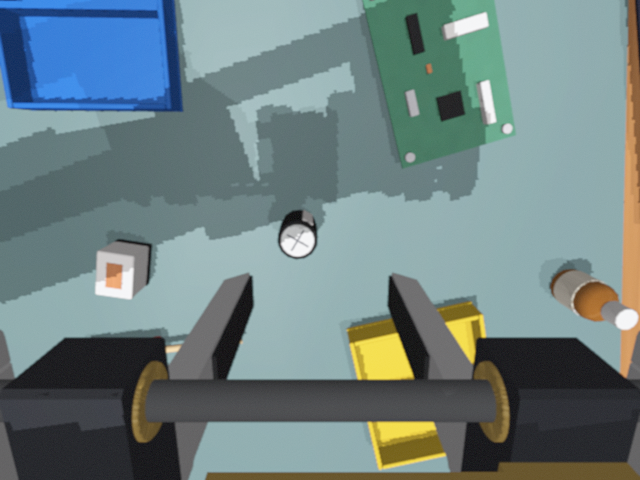

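Cap top is at (297,239) against a predicted (298,243), a shift of about +2 mm in y. Descend, correcting the tilt.

jog_arm:
  series:
    - {"x": -0.006,"y": -0.001,"z": 0.017,"rx": -0.6,"ry": -0.9,"rz": 0.2}
    - {"x": -0.005,"y": -0.001,"z": 0.017,"rx": -0.6,"ry": -0.9,"rz": 0.2}
    - {"x": -0.002,"y": 0,"z": 0.017,"rx": 0,"ry": 0,"rz": 0}
    - {"x": -0.001,"y": 0,"z": 0.017,"rx": 0,"ry": 0,"rz": 0}
    - {"x": 0,"y": 0,"z": 0.017,"rx": 0,"ry": 0,"rz": 0}
    - {"x": 0,"y": 0,"z": 0.01,"rx": 0,"ry": 0,"rz": 0}
    - {"x": 0,"y": 0,"z": 0,"rx": 0,"ry": 0,"rz": 0}

```text
time: 8.37
tool_pos: [0.5683, 0.1779, 0.0336]
ee_rot: [3.138, 0.012, -0.163]
wrist_force: [-0.5, 1.0, -0.1]
width: 0.0653
```

```bash
python3 plan.py .5755 .1665 .012 -10 .02
```

```text
t 8.37 pos [0.5683 0.1779 0.0336] rot [179.8   0.7  -9.3] w 0.0653 F [-0.5  1.  -0.1] rows 2
0 [0.0046, 0.005, 0.0108] [0.12, 0.34, 0.34]
1 [0.0045, 0.005, 0.0108] [0.12, 0.34, 0.34]
```

jog_arm:
  series:
    - {"x": 0.005,"y": 0.005,"z": 0.01,"rx": 0.1,"ry": 0.4,"rz": 0.3}
    - {"x": 0.004,"y": 0.005,"z": 0.009,"rx": 0.1,"ry": 0.3,"rz": 0.3}
    - {"x": 0,"y": 0,"z": 0,"rx": 0,"ry": 0,"rz": 0}

```text
time: 8.62
tool_pos: [0.5726, 0.1695, 0.0112]
ee_rot: [3.14, 0.004, -0.168]
wrist_force: [-0.7, 0.1, -0.3]
width: 0.0657
```

```bash
python3 plan.py .5755 .1665 .012 -10 .02
```

```text
t 8.62 pos [0.5726 0.1695 0.0112] rot [179.9   0.2  -9.6] w 0.0657 F [-0.7  0.1 -0.3] rows 1
0 [0.0033, 0.0025, -0.0008] [0.11, 0.25, 0.36]
```

jog_arm:
  claw: 0.1
  series:
    - {"x": 0.003,"y": 0.002,"z": -0.001,"rx": 0,"ry": 0.2,"rz": 0.3}
    - {"x": 0,"y": 0,"z": 0,"rx": 0,"ry": 0,"rz": 0}
    - {"x": 0,"y": 0,"z": 0,"rx": 0,"ry": 0,"rz": 0}
    - {"x": 0,"y": 0,"z": 0,"rx": 0,"ry": 0,"rz": 0}
    - {"x": 0,"y": 0,"z": 0,"rx": 0,"ry": 0,"rz": 0}
    - {"x": 0,"y": 0,"z": 0,"rx": 0,"ry": 0,"rz": 0}
    - {"x": 0,"y": 0,"z": 0,"rx": 0,"ry": 0,"rz": 0}

```text
time: 9.2
tool_pos: [0.5776, 0.168, 0.0161]
ee_rot: [-3.141, -0.005, -0.174]
wrist_force: [-0.3, -0.0, -0.9]
width: 0.0293
```

```bash
python3 plan.py .456 .310 .12 -10 .038
```

```text
t 9.2 pos [0.5776 0.168  0.0161] rot [-180.    -0.3  -10. ] w 0.0293 F [-0.3 -0.  -0.9] rows 6
0 [-0.024, -0.0198, -0.0174] [-0.01, -0.04, 0.01]
1 [-0.024, -0.0198, -0.0174] [-0.01, -0.04, 0.01]
2 [-0.024, -0.0198, -0.0174] [-0.01, -0.04, 0.01]
3 [-0.024, -0.0198, -0.0174] [-0.01, -0.04, 0.01]
4 [-0.024, -0.0198, -0.0173] [-0.01, -0.04, 0.01]
5 [-0.0241, -0.0198, -0.0173] [-0.01, -0.04, 0.01]
```

Gripped. Lift, carry to the near bay of the blue tray.

jog_arm:
  series:
    - {"x": 0,"y": 0,"z": -0.03,"rx": 0,"ry": 0,"rz": 0}
    - {"x": 0,"y": 0,"z": -0.03,"rx": 0,"ry": 0,"rz": 0}
    - {"x": -0.02,"y": -0.015,"z": -0.025,"rx": 0,"ry": 0,"rz": 0}
    - {"x": -0.025,"y": -0.021,"z": -0.01,"rx": 0,"ry": 0,"rz": 0}
    - {"x": -0.025,"y": -0.021,"z": 0,"rx": 0,"ry": 0,"rz": 0}
    - {"x": -0.025,"y": -0.021,"z": 0,"rx": 0,"ry": 0,"rz": 0}
    - {"x": -0.025,"y": -0.021,"z": 0,"rx": 0,"ry": 0,"rz": 0}
    - {"x": -0.022,"y": -0.018,"z": 0,"rx": 0,"ry": 0,"rz": 0}
    - {"x": 0,"y": 0,"z": 0,"rx": 0,"ry": 0,"rz": 0}
    - {"x": 0,"y": 0,"z": 0,"rx": 0,"ry": 0,"rz": 0}

```text
time: 10.03
tool_pos: [0.4538, 0.3129, 0.1166]
ee_rot: [-3.137, -0.006, -0.179]
wrist_force: [-0.1, 0.4, -1.1]
width: 0.0292
```

```bash
python3 plan.py .456 .310 .07 -10 .02
```

```text
t 10.03 pos [0.4538 0.3129 0.1166] rot [-179.7   -0.3  -10.2] w 0.0292 F [-0.1  0.4 -1.1] rows 3
0 [0.0008, 0.0009, 0.0155] [-0.09, -0.11, -0.08]
1 [0.0008, 0.0009, 0.0155] [-0.09, -0.11, -0.08]
2 [0.0009, 0.0008, 0.0155] [-0.09, -0.11, -0.08]
```

jog_arm:
  series:
    - {"x": 0.001,"y": 0.001,"z": 0.016,"rx": -0.1,"ry": -0.1,"rz": -0.1}
    - {"x": 0.001,"y": 0.001,"z": 0.016,"rx": -0.1,"ry": -0.1,"rz": -0.1}
    - {"x": 0.001,"y": 0.001,"z": 0.016,"rx": -0.1,"ry": -0.1,"rz": 0}
    - {"x": 0,"y": 0,"z": 0.016,"rx": 0,"ry": 0,"rz": 0}
    - {"x": 0,"y": 0,"z": 0.01,"rx": 0,"ry": 0,"rz": 0}
    - {"x": 0,"y": 0,"z": 0,"rx": 0,"ry": 0,"rz": 0}

```text
time: 10.53
tool_pos: [0.4614, 0.3065, 0.042]
ee_rot: [-3.141, -0.006, -0.178]
wrist_force: [0.2, 0.3, -0.8]
width: 0.0294
```

```bash
python3 plan.py .456 .310 .022 -10 .02
```

```text
t 10.53 pos [0.4614 0.3065 0.042 ] rot [-180.    -0.4  -10.2] w 0.0294 F [ 0.2  0.3 -0.8] rows 2
0 [-0.003, -0.0012, 0.01] [-0.02, -0.18, -0.11]
1 [-0.003, -0.0012, 0.01] [-0.02, -0.18, -0.11]
```

jog_arm:
  series:
    - {"x": -0.003,"y": -0.001,"z": 0.008,"rx": 0,"ry": -0.2,"rz": 0}
    - {"x": -0.002,"y": -0.001,"z": 0.006,"rx": 0,"ry": -0.2,"rz": 0}
    - {"x": 0,"y": 0,"z": 0.003,"rx": 0,"ry": 0,"rz": 0}
    - {"x": 0,"y": 0,"z": 0.001,"rx": 0,"ry": 0,"rz": 0}

```text
time: 10.87
tool_pos: [0.4586, 0.3087, 0.0238]
ee_rot: [-3.14, -0.0, -0.181]
wrist_force: [-0.2, -0.8, -0.3]
width: 0.0293
```

jog_arm:
  series:
    - {"x": 0,"y": 0,"z": 0.002,"rx": 0,"ry": 0,"rz": 0}
    - {"x": 0,"y": 0,"z": 0.0015,"rx": 0,"ry": 0,"rz": 0}
    - {"x": 0,"y": 0,"z": 0.001,"rx": 0,"ry": 0,"rz": 0}

```text
time: 11.12
tool_pos: [0.4594, 0.3093, 0.0202]
ee_rot: [-3.138, -0.002, -0.181]
wrist_force: [-0.8, 0.3, -0.5]
width: 0.0294
```

jog_arm:
  series:
    - {"x": 0,"y": 0,"z": 0.0015,"rx": 0,"ry": 0,"rz": 0}
    - {"x": 0,"y": 0,"z": 0.001,"rx": 0,"ry": 0,"rz": 0}

```text
time: 11.28
tool_pos: [0.4597, 0.3096, 0.0195]
ee_rot: [-3.138, -0.003, -0.18]
wrist_force: [-2.8, -2.2, 6.1]
width: 0.029
```

Contact. Release and rise.

jog_arm:
  claw: 0.5
  series:
    - {"x": 0,"y": 0,"z": 0,"rx": 0,"ry": 0,"rz": 0}
    - {"x": 0,"y": 0,"z": 0,"rx": 0,"ry": 0,"rz": 0}
    - {"x": 0,"y": 0,"z": 0,"rx": 0,"ry": 0,"rz": 0}
    - {"x": 0,"y": 0,"z": 0,"rx": 0,"ry": 0,"rz": 0}
    - {"x": 0,"y": 0,"z": -0.01,"rx": 0,"ry": 0,"rz": 0}
    - {"x": 0,"y": 0,"z": -0.02,"rx": 0,"ry": 0,"rz": 0}
    - {"x": 0,"y": 0,"z": -0.03,"rx": 0,"ry": 0,"rz": 0}
    - {"x": 0,"y": 0,"z": -0.035,"rx": 0,"ry": 0,"rz": 0}
    - {"x": 0,"y": 0,"z": -0.02,"rx": 0,"ry": 0,"rz": 0}

```text
time: 12.03
tool_pos: [0.4555, 0.3074, 0.1334]
ee_rot: [3.137, 0.007, -0.18]
wrist_force: [1.5, 0.4, 0.7]
width: 0.0473
```

```bash
python3 plan.py .434 .161 .13 -20 .036; python3 - <<'E'
from h import *
s=save('wrist','w5.png')
E
```

```text
t 12.03 pos [0.4555 0.3074 0.1334] rot [179.8   0.4 -10.3] w 0.0473 F [1.5 0.4 0.7] rows 5
0 [0.001, 0.0296, 0.0008] [0.06, 0.08, 1.94]
1 [0.002, 0.0295, 0.0008] [0.06, 0.08, 1.94]
2 [0.003, 0.0294, 0.0008] [0.06, 0.08, 1.94]
3 [0.004, 0.0293, 0.0007] [0.06, 0.08, 1.94]
4 [0.005, 0.0292, 0.0007] [0.06, 0.08, 1.94]
```

View pics/w5.png

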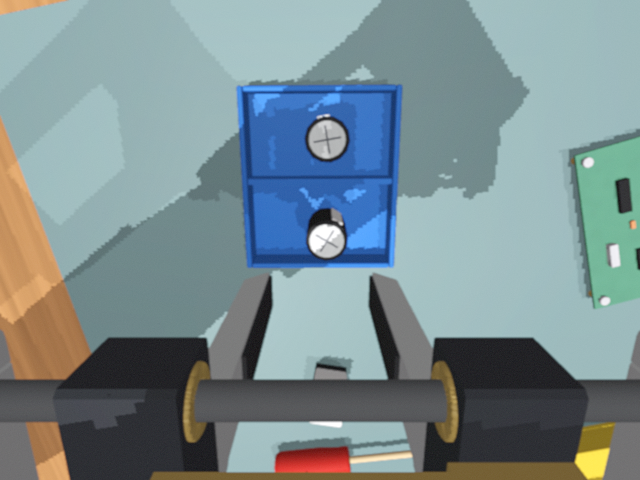

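Both caps stand upright, one per bay, at (327,138) and (327,238). Now relay_a.

jog_arm:
  claw: 0.65
  series:
    - {"x": 0.001,"y": 0.029,"z": 0,"rx": 0,"ry": 0,"rz": 2}
    - {"x": 0.002,"y": 0.029,"z": 0,"rx": 0,"ry": 0,"rz": 2}
    - {"x": 0.003,"y": 0.029,"z": 0,"rx": 0,"ry": 0,"rz": 2}
    - {"x": 0.004,"y": 0.029,"z": 0,"rx": 0,"ry": 0,"rz": 2}
    - {"x": 0.004,"y": 0.025,"z": 0,"rx": 0,"ry": 0,"rz": 2}
    - {"x": 0,"y": 0,"z": 0,"rx": 0,"ry": 0,"rz": 0}
    - {"x": 0,"y": 0,"z": 0,"rx": 0,"ry": 0,"rz": 0}

```text
time: 12.67
tool_pos: [0.4379, 0.1653, 0.1426]
ee_rot: [-3.133, -0.008, -0.36]
wrist_force: [0.2, 1.4, 0.3]
width: 0.0607
```

```bash
python3 - <<'E'
from h import *
s=save('wrist','w6.png'); print(proj(s,[.4348,.1595,.036]))
E
python3 plan.py .4348 .161 .04 -20 .02
```

```text
[319.31875381 244.37088057]
t 12.72 pos [0.4379 0.1655 0.1426] rot [-179.5   -0.5  -20.6] w 0.0606 F [-0.7 -0.2 -0. ] rows 6
0 [-0.0004, 0.001, 0.0171] [-0.08, -0.08, -0.09]
1 [-0.0003, 0.001, 0.0171] [-0.08, -0.08, -0.09]
2 [-0.0003, 0.001, 0.0171] [-0.08, -0.08, -0.09]
3 [-0.0003, 0.001, 0.0171] [-0.08, -0.08, -0.09]
4 [-0.0003, 0.0009, 0.0171] [-0.08, -0.08, -0.09]
5 [-0.0003, 0.0009, 0.0171] [-0.08, -0.08, -0.09]
```

View pics/w6.png

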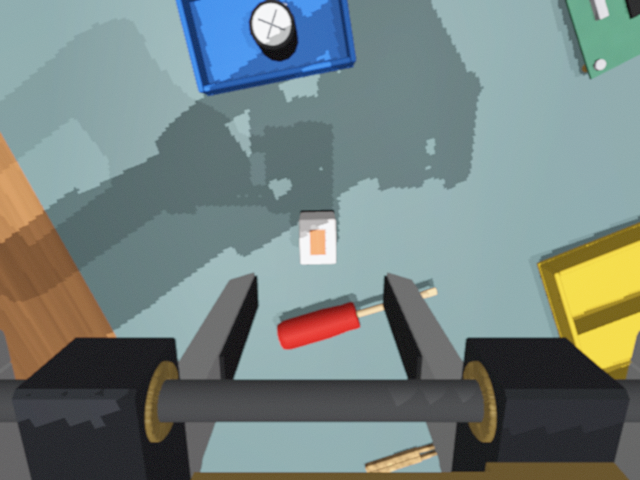

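Relay top centre is at (318,241), edges aligned with the jaws. Descend.

jog_arm:
  series:
    - {"x": -0.002,"y": 0.002,"z": 0.017,"rx": -0.2,"ry": -0.2,"rz": -0.2}
    - {"x": -0.001,"y": 0.002,"z": 0.017,"rx": -0.2,"ry": -0.2,"rz": -0.2}
    - {"x": 0,"y": 0.001,"z": 0.017,"rx": 0,"ry": 0,"rz": 0}
    - {"x": 0,"y": 0,"z": 0.017,"rx": 0,"ry": 0,"rz": 0}
    - {"x": 0,"y": 0,"z": 0.017,"rx": 0,"ry": 0,"rz": 0}
    - {"x": 0,"y": 0,"z": 0.01,"rx": 0,"ry": 0,"rz": 0}
    - {"x": 0,"y": 0,"z": 0,"rx": 0,"ry": 0,"rz": 0}

```text
time: 13.3
tool_pos: [0.4367, 0.1698, 0.0456]
ee_rot: [-3.134, -0.004, -0.341]
wrist_force: [-0.2, -0.3, -0.5]
width: 0.0611
```

```bash
python3 plan.py .435 .162 .008 -20.3 .015
```

```text
t 13.3 pos [0.4367 0.1698 0.0456] rot [-179.6   -0.3  -19.5] w 0.0611 F [-0.2 -0.3 -0.5] rows 3
0 [0.0003, 0.0027, 0.0125] [-0.14, -0.08, 0.26]
1 [0.0003, 0.0027, 0.0125] [-0.14, -0.08, 0.26]
2 [0.0004, 0.0027, 0.0125] [-0.14, -0.08, 0.26]
```

jog_arm:
  series:
    - {"x": 0,"y": 0.003,"z": 0.012,"rx": -0.2,"ry": -0.1,"rz": 0.3}
    - {"x": 0,"y": 0.003,"z": 0.012,"rx": -0.2,"ry": -0.1,"rz": 0.3}
    - {"x": 0,"y": 0.002,"z": 0.008,"rx": 0,"ry": 0,"rz": 0.2}
    - {"x": 0,"y": 0,"z": 0,"rx": 0,"ry": 0,"rz": 0}

```text
time: 13.63
tool_pos: [0.4353, 0.1638, 0.0121]
ee_rot: [-3.14, -0.002, -0.353]
wrist_force: [-0.7, -0.8, -0.7]
width: 0.0612
```

```bash
python3 plan.py .435 .162 .008 -20.3 .015
```

```text
t 13.63 pos [0.4353 0.1638 0.0121] rot [-1.799e+02 -1.000e-01 -2.020e+01] w 0.0612 F [-0.7 -0.8 -0.7] rows 1
0 [0.0004, 0.0018, 0.0041] [-0.09, -0.14, 0.08]
```

jog_arm:
  claw: 0.1
  series:
    - {"x": 0,"y": 0.002,"z": 0.004,"rx": 0,"ry": 0,"rz": 0}
    - {"x": 0,"y": 0,"z": 0.001,"rx": 0,"ry": 0,"rz": 0}
    - {"x": 0,"y": 0,"z": 0,"rx": 0,"ry": 0,"rz": 0}
    - {"x": 0,"y": 0,"z": 0,"rx": 0,"ry": 0,"rz": 0}
    - {"x": 0,"y": 0,"z": 0,"rx": 0,"ry": 0,"rz": 0}
    - {"x": 0,"y": 0,"z": 0,"rx": 0,"ry": 0,"rz": 0}
    - {"x": 0,"y": 0,"z": 0,"rx": 0,"ry": 0,"rz": 0}

```text
time: 14.22
tool_pos: [0.4363, 0.1616, 0.0084]
ee_rot: [-3.138, -0.006, -0.354]
wrist_force: [-0.4, 0.3, -0.2]
width: 0.0277
```

```bash
python3 plan.py .6585 .0365 .12 3.4 .036
```

```text
t 14.22 pos [0.4363 0.1616 0.0084] rot [-179.8   -0.3  -20.3] w 0.0277 F [-0.4  0.3 -0.2] rows 8
0 [0.0316, 0.005, -0.0138] [-0.02, -0.05, -2.96]
1 [0.0312, 0.0066, -0.0138] [-0.02, -0.05, -2.96]
2 [0.0309, 0.0082, -0.0138] [-0.02, -0.05, -2.96]
3 [0.0304, 0.0098, -0.0139] [-0.02, -0.05, -2.96]
4 [0.0298, 0.0114, -0.0139] [-0.02, -0.05, -2.96]
5 [0.0292, 0.0129, -0.0139] [-0.02, -0.05, -2.96]
6 [0.0285, 0.0144, -0.0139] [-0.02, -0.05, -2.96]
7 [0.0277, 0.0159, -0.0139] [-0.02, -0.05, -2.96]
```

jog_arm:
  series:
    - {"x": 0,"y": 0,"z": -0.03,"rx": 0,"ry": 0,"rz": 0}
    - {"x": 0,"y": 0,"z": -0.03,"rx": 0,"ry": 0,"rz": 0}
    - {"x": 0.031,"y": 0.005,"z": -0.025,"rx": 0,"ry": 0,"rz": -3}
    - {"x": 0.031,"y": 0.007,"z": -0.015,"rx": 0,"ry": 0,"rz": -3}
    - {"x": 0.031,"y": 0.008,"z": -0.01,"rx": 0,"ry": 0,"rz": -3}
    - {"x": 0.03,"y": 0.01,"z": 0,"rx": 0,"ry": 0,"rz": -3}
    - {"x": 0.03,"y": 0.012,"z": 0,"rx": 0,"ry": 0,"rz": -3}
    - {"x": 0.029,"y": 0.013,"z": 0,"rx": 0,"ry": 0,"rz": -3}
    - {"x": 0.028,"y": 0.014,"z": 0,"rx": 0,"ry": 0,"rz": -3}
    - {"x": 0.02,"y": 0.015,"z": 0,"rx": 0,"ry": 0,"rz": -3}
    - {"x": 0,"y": 0,"z": 0,"rx": 0,"ry": 0,"rz": 0}
    - {"x": 0,"y": 0,"z": 0,"rx": 0,"ry": 0,"rz": 0}

```text
time: 15.22
tool_pos: [0.6589, 0.0337, 0.1239]
ee_rot: [3.142, -0.009, 0.09]
wrist_force: [-0.1, 1.1, -0.6]
width: 0.0282
```

```bash
python3 plan.py .6587 .0365 .07 3.4 .016; python3 - <<'E'
from h import *
s=save('wrist','w7.png'); print(proj(s,[.6607,.0032,.028]))
E
```

```text
t 15.22 pos [0.6589 0.0337 0.1239] rot [180.   -0.5   5.1] w 0.0282 F [-0.1  1.1 -0.6] rows 4
0 [-0.0001, -0.0007, 0.0135] [-0.0, -0.12, 0.43]
1 [-0.0001, -0.0007, 0.0135] [-0.0, -0.12, 0.43]
2 [-0.0001, -0.0007, 0.0135] [-0.0, -0.12, 0.43]
3 [-0.0, -0.0007, 0.0135] [-0.0, -0.12, 0.43]
[318.67795708 278.73964597]
```

View pics/w7.png

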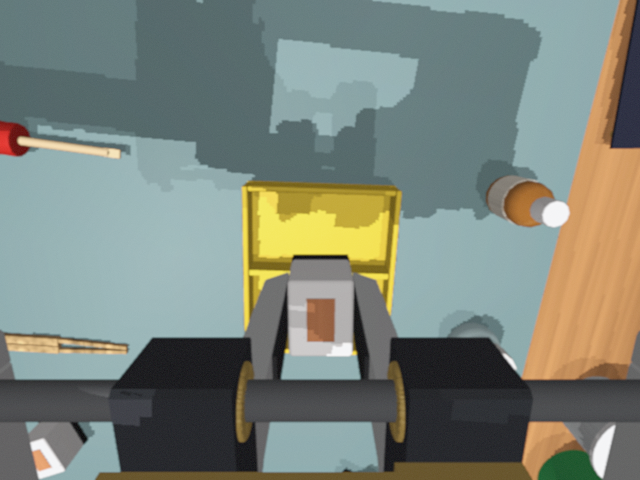

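The tray divider is at row ~271 against a predicted 279, so I shift the target about +2–3 mm in y. Relay is held upright over the bay.

jog_arm:
  series:
    - {"x": 0,"y": -0.002,"z": 0.016,"rx": 0,"ry": -0.2,"rz": 0.6}
    - {"x": 0,"y": -0.002,"z": 0.016,"rx": 0,"ry": -0.2,"rz": 0.6}
    - {"x": 0,"y": -0.001,"z": 0.016,"rx": 0,"ry": 0,"rz": 0.5}
    - {"x": 0,"y": 0,"z": 0.016,"rx": 0,"ry": 0,"rz": 0}
    - {"x": 0,"y": 0,"z": 0.008,"rx": 0,"ry": 0,"rz": 0}
    - {"x": 0,"y": 0,"z": 0,"rx": 0,"ry": 0,"rz": 0}

```text
time: 15.77
tool_pos: [0.6546, 0.0437, 0.0523]
ee_rot: [-3.141, -0.004, 0.061]
wrist_force: [-0.5, 0.1, -0.8]
width: 0.0278
```

```bash
python3 plan.py .6585 .0385 .0165 3.4 .012
```

```text
t 15.77 pos [0.6546 0.0437 0.0523] rot [-180.    -0.2    3.5] w 0.0278 F [-0.5  0.1 -0.8] rows 4
0 [0.0009, 0.0014, 0.009] [-0.01, -0.05, 0.02]
1 [0.0009, 0.0014, 0.009] [-0.01, -0.05, 0.02]
2 [0.0009, 0.0014, 0.009] [-0.01, -0.05, 0.02]
3 [0.0009, 0.0014, 0.009] [-0.01, -0.05, 0.02]
```

jog_arm:
  series:
    - {"x": 0.002,"y": 0.003,"z": 0.005,"rx": 0,"ry": 0,"rz": 0}
    - {"x": 0.001,"y": 0.002,"z": 0.007,"rx": 0,"ry": 0,"rz": 0}
    - {"x": 0,"y": 0,"z": 0.009,"rx": 0,"ry": 0,"rz": 0}
    - {"x": 0,"y": 0,"z": 0.009,"rx": 0,"ry": 0,"rz": 0}
    - {"x": 0,"y": 0,"z": 0.004,"rx": 0,"ry": 0,"rz": 0}
    - {"x": 0,"y": 0,"z": 0,"rx": 0,"ry": 0,"rz": 0}

```text
time: 16.27
tool_pos: [0.6591, 0.0396, 0.019]
ee_rot: [-3.141, -0.009, 0.062]
wrist_force: [0.1, 0.4, -0.5]
width: 0.0275
```

```bash
python3 plan.py .6585 .0385 .0124 3.4 .012
```

```text
t 16.27 pos [0.6591 0.0396 0.019 ] rot [-180.    -0.5    3.5] w 0.0275 F [ 0.1  0.4 -0.5] rows 1
0 [-0.0007, 0.0011, 0.0066] [-0.02, -0.49, 0.13]
```

jog_arm:
  series:
    - {"x": 0,"y": 0,"z": 0.003,"rx": 0,"ry": -0.4,"rz": 0}
    - {"x": 0,"y": 0,"z": 0.002,"rx": 0,"ry": 0,"rz": 0}
    - {"x": 0,"y": 0,"z": 0.0015,"rx": 0,"ry": 0,"rz": 0}

```text
time: 16.52
tool_pos: [0.6596, 0.0394, 0.0123]
ee_rot: [-3.141, -0.002, 0.061]
wrist_force: [0.5, -0.4, -1.2]
width: 0.0277
```

jog_arm:
  series:
    - {"x": 0,"y": 0,"z": 0.001,"rx": 0,"ry": 0,"rz": 0}
    - {"x": 0,"y": 0,"z": 0.001,"rx": 0,"ry": 0,"rz": 0}

```text
time: 16.68
tool_pos: [0.6599, 0.0394, 0.0119]
ee_rot: [-3.141, -0.002, 0.061]
wrist_force: [-2.7, -0.6, 5.1]
width: 0.0276
```

Contact. Release and rise.

jog_arm:
  claw: 0.5
  series:
    - {"x": 0,"y": 0,"z": 0,"rx": 0,"ry": 0,"rz": 0}
    - {"x": 0,"y": 0,"z": 0,"rx": 0,"ry": 0,"rz": 0}
    - {"x": 0,"y": 0,"z": 0,"rx": 0,"ry": 0,"rz": 0}
    - {"x": 0,"y": 0,"z": 0,"rx": 0,"ry": 0,"rz": 0}
    - {"x": 0,"y": 0,"z": -0.01,"rx": 0,"ry": 0,"rz": 0}
    - {"x": 0,"y": 0,"z": -0.02,"rx": 0,"ry": 0,"rz": 0}
    - {"x": 0,"y": 0,"z": -0.03,"rx": 0,"ry": 0,"rz": 0}
    - {"x": 0,"y": 0,"z": -0.035,"rx": 0,"ry": 0,"rz": 0}
    - {"x": 0,"y": 0,"z": -0.025,"rx": 0,"ry": 0,"rz": 0}

```text
time: 17.43
tool_pos: [0.6546, 0.0395, 0.1277]
ee_rot: [-3.14, 0.015, 0.061]
wrist_force: [1.3, -0.5, 0.7]
width: 0.0468
```

```bash
python3 plan.py .4445 -.1745 .13 25 .036; python3 - <<'E'
from h import *
s=save('wrist','w8.png')
E
```

```text
t 17.43 pos [0.6546 0.0395 0.1277] rot [-179.9    0.9    3.5] w 0.0468 F [ 1.3 -0.5  0.7] rows 9
0 [-0.0248, 0.0223, 0.0001] [-0.03, 0.09, -2.39]
1 [-0.0257, 0.0213, 0.0] [-0.03, 0.09, -2.39]
2 [-0.0265, 0.0202, 0.0] [-0.03, 0.09, -2.39]
3 [-0.0274, 0.019, -0.0] [-0.03, 0.09, -2.39]
4 [-0.0281, 0.0179, -0.0001] [-0.03, 0.09, -2.39]
5 [-0.0288, 0.0167, -0.0001] [-0.03, 0.09, -2.39]
6 [-0.0295, 0.0155, -0.0001] [-0.03, 0.09, -2.39]
7 [-0.0301, 0.0142, -0.0002] [-0.03, 0.09, -2.39]
8 [-0.0307, 0.013, -0.0002] [-0.03, 0.09, -2.39]
```

View pics/w8.png

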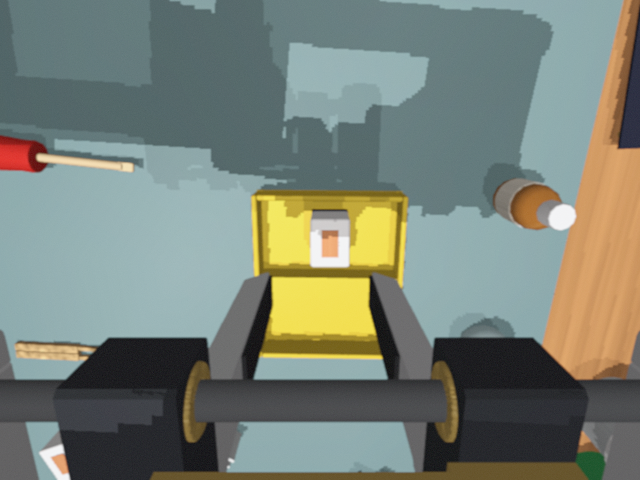

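Relay stands well inside the bay at (330,238). Now relay_b.

jog_arm:
  claw: 0.65
  series:
    - {"x": -0.025,"y": 0.022,"z": 0,"rx": 0,"ry": 0.1,"rz": -2.4}
    - {"x": -0.026,"y": 0.021,"z": 0,"rx": 0,"ry": 0.1,"rz": -2.4}
    - {"x": -0.027,"y": 0.02,"z": 0,"rx": 0,"ry": 0.1,"rz": -2.4}
    - {"x": -0.027,"y": 0.019,"z": 0,"rx": 0,"ry": 0.1,"rz": -2.4}
    - {"x": -0.028,"y": 0.018,"z": 0,"rx": 0,"ry": 0.1,"rz": -2.4}
    - {"x": -0.029,"y": 0.017,"z": 0,"rx": 0,"ry": 0.1,"rz": -2.4}
    - {"x": -0.029,"y": 0.016,"z": 0,"rx": 0,"ry": 0.1,"rz": -2.4}
    - {"x": -0.03,"y": 0.014,"z": 0,"rx": 0,"ry": 0.1,"rz": -2.4}
    - {"x": -0.024,"y": 0.01,"z": 0,"rx": 0,"ry": 0,"rz": -2}
    - {"x": 0,"y": 0,"z": 0,"rx": 0,"ry": 0,"rz": 0}
    - {"x": 0,"y": 0,"z": 0,"rx": 0,"ry": 0,"rz": 0}

```text
time: 18.4
tool_pos: [0.4507, -0.1783, 0.1401]
ee_rot: [3.128, -0.027, 0.454]
wrist_force: [0.3, 0.3, 0.0]
width: 0.0608
```

```bash
python3 - <<'E'
from h import *
s=save('wrist','w9.png'); print(proj(s,[.4445,-.1761,.036]))
E
python3 plan.py .4445 -.1745 .04 25 .02
```

```text
[310.51594901 228.5314331 ]
t 18.45 pos [ 0.4509 -0.1781  0.1401] rot [179.2  -1.5  26.1] w 0.0611 F [-0.1  0.1  0.3] rows 6
0 [-0.0011, -0.0013, 0.0166] [0.13, -0.25, 0.18]
1 [-0.0011, -0.0012, 0.0167] [0.13, -0.25, 0.18]
2 [-0.001, -0.0012, 0.0167] [0.13, -0.25, 0.18]
3 [-0.0009, -0.0011, 0.0167] [0.13, -0.25, 0.18]
4 [-0.0009, -0.0011, 0.0167] [0.13, -0.25, 0.18]
5 [-0.0008, -0.001, 0.0167] [0.13, -0.25, 0.18]
```

View pics/w9.png

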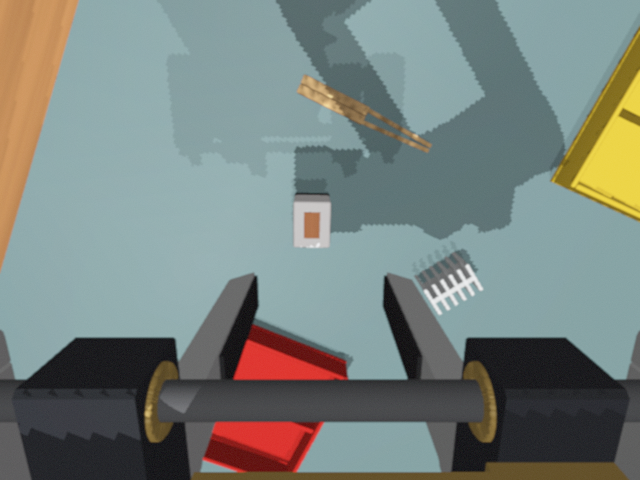

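Relay top at (312,225), aligned with the jaws. Descend.

jog_arm:
  series:
    - {"x": -0.003,"y": -0.004,"z": 0.017,"rx": 0.4,"ry": -0.8,"rz": 0.3}
    - {"x": -0.002,"y": -0.003,"z": 0.017,"rx": 0.4,"ry": -0.7,"rz": 0.3}
    - {"x": 0,"y": 0,"z": 0.017,"rx": 0,"ry": 0,"rz": 0}
    - {"x": 0,"y": 0,"z": 0.017,"rx": 0,"ry": 0,"rz": 0}
    - {"x": 0,"y": 0,"z": 0.017,"rx": 0,"ry": 0,"rz": 0}
    - {"x": 0,"y": 0,"z": 0.01,"rx": 0,"ry": 0,"rz": 0}
    - {"x": 0,"y": 0,"z": 0,"rx": 0,"ry": 0,"rz": 0}

```text
time: 19.03
tool_pos: [0.4452, -0.1659, 0.0326]
ee_rot: [-3.134, 0.006, 0.452]
wrist_force: [-0.7, 0.3, 0.0]
width: 0.0612
```

```bash
python3 plan.py .4445 -.1738 .008 25.5 .013
```

```text
t 19.03 pos [ 0.4452 -0.1659  0.0326] rot [-179.5    0.3   25.9] w 0.0612 F [-0.7  0.3  0. ] rows 2
0 [-0.002, 0.0035, 0.0123] [-0.23, 0.17, 0.19]
1 [-0.002, 0.0034, 0.0123] [-0.23, 0.17, 0.19]
```

jog_arm:
  series:
    - {"x": -0.002,"y": 0.004,"z": 0.011,"rx": -0.2,"ry": 0.2,"rz": 0.2}
    - {"x": -0.002,"y": 0.004,"z": 0.01,"rx": -0.2,"ry": 0.2,"rz": 0.2}
    - {"x": 0,"y": 0,"z": 0,"rx": 0,"ry": 0,"rz": 0}
    - {"x": 0,"y": 0,"z": 0,"rx": 0,"ry": 0,"rz": 0}

```text
time: 19.37
tool_pos: [0.445, -0.1714, 0.008]
ee_rot: [-3.136, 0.002, 0.449]
wrist_force: [0.9, 0.3, 0.1]
width: 0.0607
```

```bash
python3 plan.py .4445 -.1738 .008 25.5 .013
```

```text
t 19.37 pos [ 0.445  -0.1714  0.008 ] rot [-1.797e+02  1.000e-01  2.570e+01] w 0.0607 F [0.9 0.3 0.1] rows 1
0 [-0.0014, 0.0019, -0.0] [-0.34, 0.13, 0.22]
```

jog_arm:
  claw: 0.1
  series:
    - {"x": -0.001,"y": 0.002,"z": 0,"rx": -0.3,"ry": 0,"rz": 0}
    - {"x": 0,"y": 0,"z": 0,"rx": 0,"ry": 0,"rz": 0}
    - {"x": 0,"y": 0,"z": 0,"rx": 0,"ry": 0,"rz": 0}
    - {"x": 0,"y": 0,"z": 0,"rx": 0,"ry": 0,"rz": 0}
    - {"x": 0,"y": 0,"z": 0,"rx": 0,"ry": 0,"rz": 0}
    - {"x": 0,"y": 0,"z": 0,"rx": 0,"ry": 0,"rz": 0}
    - {"x": 0,"y": 0,"z": 0,"rx": 0,"ry": 0,"rz": 0}

```text
time: 19.95
tool_pos: [0.4477, -0.174, 0.0117]
ee_rot: [3.137, -0.001, 0.45]
wrist_force: [0.2, 0.2, -0.8]
width: 0.0276
```

```bash
python3 plan.py .6625 -.0275 .12 3.4 .036
```

```text
t 19.95 pos [ 0.4477 -0.174   0.0117] rot [ 1.797e+02 -1.000e-01  2.580e+01] w 0.0276 F [ 0.2  0.2 -0.8] rows 8
0 [0.0322, -0.0047, -0.0135] [0.03, -0.02, 2.8]
1 [0.0319, -0.0063, -0.0135] [0.03, -0.02, 2.8]
2 [0.0315, -0.0079, -0.0135] [0.03, -0.02, 2.8]
3 [0.0311, -0.0094, -0.0135] [0.03, -0.02, 2.8]
4 [0.0306, -0.0109, -0.0135] [0.03, -0.02, 2.8]
5 [0.03, -0.0124, -0.0135] [0.03, -0.02, 2.8]
6 [0.0294, -0.0139, -0.0135] [0.03, -0.02, 2.8]
7 [0.0287, -0.0153, -0.0135] [0.03, -0.02, 2.8]
```

jog_arm:
  series:
    - {"x": 0,"y": 0,"z": -0.03,"rx": 0,"ry": 0,"rz": 0}
    - {"x": 0,"y": 0,"z": -0.03,"rx": 0,"ry": 0,"rz": 0}
    - {"x": 0.032,"y": -0.005,"z": -0.025,"rx": 0,"ry": 0,"rz": 2.8}
    - {"x": 0.032,"y": -0.006,"z": -0.015,"rx": 0,"ry": 0,"rz": 2.8}
    - {"x": 0.032,"y": -0.008,"z": -0.005,"rx": 0,"ry": 0,"rz": 2.8}
    - {"x": 0.031,"y": -0.009,"z": 0,"rx": 0,"ry": 0,"rz": 2.8}
    - {"x": 0.031,"y": -0.011,"z": 0,"rx": 0,"ry": 0,"rz": 2.8}
    - {"x": 0.03,"y": -0.012,"z": 0,"rx": 0,"ry": 0,"rz": 2.8}
    - {"x": 0.029,"y": -0.014,"z": 0,"rx": 0,"ry": 0,"rz": 2.8}
    - {"x": 0.022,"y": -0.015,"z": 0,"rx": 0,"ry": 0,"rz": 2.8}
    - {"x": 0,"y": 0,"z": 0,"rx": 0,"ry": 0,"rz": 0}
    - {"x": 0,"y": 0,"z": 0,"rx": 0,"ry": 0,"rz": 0}

```text
time: 20.95
tool_pos: [0.6651, -0.0236, 0.1187]
ee_rot: [3.141, -0.001, 0.034]
wrist_force: [0.6, -0.6, -0.7]
width: 0.0277
```

```bash
python3 plan.py .6625 -.028 .07 3.4 .016; python3 - <<'E'
from h import *
s=save('wrist','w10.png'); print(proj(s,[.6607,.0032,.028]))
E
```

```text
t 20.95 pos [ 0.6651 -0.0236  0.1187] rot [179.9  -0.    2. ] w 0.0277 F [ 0.6 -0.6 -0.7] rows 4
0 [-0.0007, 0.0011, 0.0122] [0.01, -0.01, -0.36]
1 [-0.0007, 0.0011, 0.0122] [0.01, -0.01, -0.36]
2 [-0.0007, 0.0011, 0.0122] [0.01, -0.01, -0.36]
3 [-0.0007, 0.001, 0.0122] [0.01, -0.01, -0.36]
[316.16407238 203.65239077]
```

View pics/w10.png

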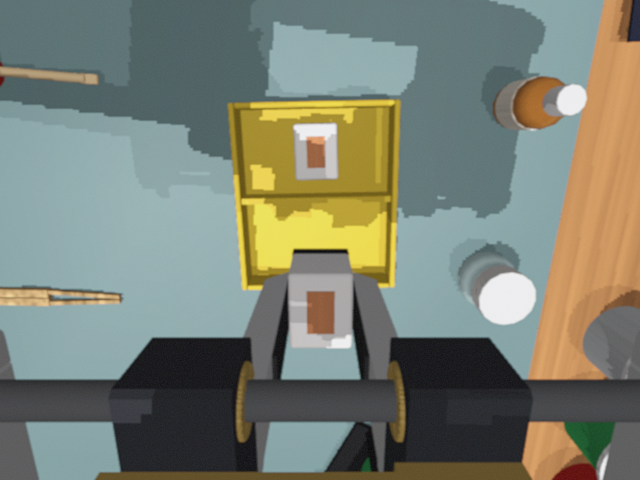

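Divider is at row ~200 against a predicted 204 (+2 mm, already included). Descend.

jog_arm:
  series:
    - {"x": 0,"y": 0.001,"z": 0.016,"rx": 0,"ry": 0,"rz": -0.5}
    - {"x": 0,"y": 0.001,"z": 0.016,"rx": 0,"ry": 0,"rz": -0.5}
    - {"x": 0,"y": 0.001,"z": 0.016,"rx": 0,"ry": 0,"rz": -0.4}
    - {"x": 0,"y": 0,"z": 0.016,"rx": 0,"ry": 0,"rz": 0}
    - {"x": 0,"y": 0,"z": 0.004,"rx": 0,"ry": 0,"rz": 0}
    - {"x": 0,"y": 0,"z": 0,"rx": 0,"ry": 0,"rz": 0}

```text
time: 21.5
tool_pos: [0.6607, -0.0322, 0.0505]
ee_rot: [3.139, -0.001, 0.057]
wrist_force: [-0.2, -0.2, -0.6]
width: 0.0277
```

```bash
python3 plan.py .6625 -.028 .0185 3.4 .012
```

```text
t 21.5 pos [ 0.6607 -0.0322  0.0505] rot [ 1.799e+02 -1.000e-01  3.300e+00] w 0.0277 F [-0.2 -0.2 -0.6] rows 3
0 [0.0007, -0.0014, 0.0107] [0.04, -0.02, -0.05]
1 [0.0007, -0.0014, 0.0107] [0.04, -0.02, -0.05]
2 [0.0007, -0.0014, 0.0107] [0.04, -0.02, -0.05]
```

jog_arm:
  series:
    - {"x": 0.001,"y": -0.003,"z": 0.005,"rx": 0,"ry": 0,"rz": 0}
    - {"x": 0.001,"y": -0.002,"z": 0.007,"rx": 0,"ry": 0,"rz": 0}
    - {"x": 0,"y": 0,"z": 0.009,"rx": 0,"ry": 0,"rz": 0}
    - {"x": 0,"y": 0,"z": 0.007,"rx": 0,"ry": 0,"rz": 0}
    - {"x": 0,"y": 0,"z": 0.002,"rx": 0,"ry": 0,"rz": 0}
    - {"x": 0,"y": 0,"z": 0,"rx": 0,"ry": 0,"rz": 0}

```text
time: 22.0
tool_pos: [0.6634, -0.0283, 0.0217]
ee_rot: [3.138, -0.006, 0.055]
wrist_force: [-1.3, 0.5, -0.3]
width: 0.0278
```

```bash
python3 plan.py .6625 -.028 .0125 3.4 .012
```

```text
t 22.0 pos [ 0.6634 -0.0283  0.0217] rot [179.8  -0.4   3.2] w 0.0278 F [-1.3  0.5 -0.3] rows 1
0 [-0.0009, -0.0004, 0.0092] [0.2, -0.36, -0.23]
```

jog_arm:
  series:
    - {"x": 0,"y": 0,"z": 0.003,"rx": 0.2,"ry": -0.3,"rz": 0}
    - {"x": 0,"y": 0,"z": 0.002,"rx": 0,"ry": 0,"rz": 0}
    - {"x": 0,"y": 0,"z": 0.001,"rx": 0,"ry": 0,"rz": 0}

```text
time: 22.25
tool_pos: [0.664, -0.0282, 0.0158]
ee_rot: [-3.141, -0.002, 0.056]
wrist_force: [0.5, -0.6, 0.1]
width: 0.0279
```

jog_arm:
  series:
    - {"x": 0,"y": 0,"z": 0.0015,"rx": 0,"ry": 0,"rz": 0}
    - {"x": 0,"y": 0,"z": 0.001,"rx": 0,"ry": 0,"rz": 0}

```text
time: 22.42
tool_pos: [0.6644, -0.0282, 0.0153]
ee_rot: [3.141, -0.002, 0.056]
wrist_force: [-2.1, 0.3, 3.1]
width: 0.0281
```

Contact. Release and rise.

jog_arm:
  claw: 0.5
  series:
    - {"x": 0,"y": 0,"z": 0,"rx": 0,"ry": 0,"rz": 0}
    - {"x": 0,"y": 0,"z": 0,"rx": 0,"ry": 0,"rz": 0}
    - {"x": 0,"y": 0,"z": 0,"rx": 0,"ry": 0,"rz": 0}
    - {"x": 0,"y": 0,"z": 0,"rx": 0,"ry": 0,"rz": 0}
    - {"x": 0,"y": 0,"z": -0.01,"rx": 0,"ry": 0,"rz": 0}
    - {"x": 0,"y": 0,"z": -0.02,"rx": 0,"ry": 0,"rz": 0}
    - {"x": 0,"y": 0,"z": -0.03,"rx": 0,"ry": 0,"rz": 0}
    - {"x": 0,"y": 0,"z": -0.035,"rx": 0,"ry": 0,"rz": 0}
    - {"x": 0,"y": 0,"z": -0.02,"rx": 0,"ry": 0,"rz": 0}

```text
time: 23.17
tool_pos: [0.66, -0.0277, 0.1277]
ee_rot: [-3.139, 0.012, 0.056]
wrist_force: [0.6, -1.1, 0.9]
width: 0.047
```

```bash
python3 plan.py .570 -.175 .13 -31 .036; python3 - <<'E'
from h import *
s=save('wrist','w11.png')
E
```

```text
t 23.17 pos [ 0.66   -0.0277  0.1277] rot [-179.8    0.7    3.2] w 0.047 F [ 0.6 -1.1  0.9] rows 6
0 [-0.0163, 0.0237, -0.0002] [0.01, 0.12, 5.7]
1 [-0.0139, 0.0252, -0.0003] [0.01, 0.12, 5.7]
2 [-0.0113, 0.0264, -0.0003] [0.01, 0.12, 5.7]
3 [-0.0087, 0.0274, -0.0003] [0.01, 0.12, 5.7]
4 [-0.0059, 0.0282, -0.0004] [0.01, 0.12, 5.7]
5 [-0.0031, 0.0286, -0.0004] [0.01, 0.12, 5.7]
```

View pics/w11.png

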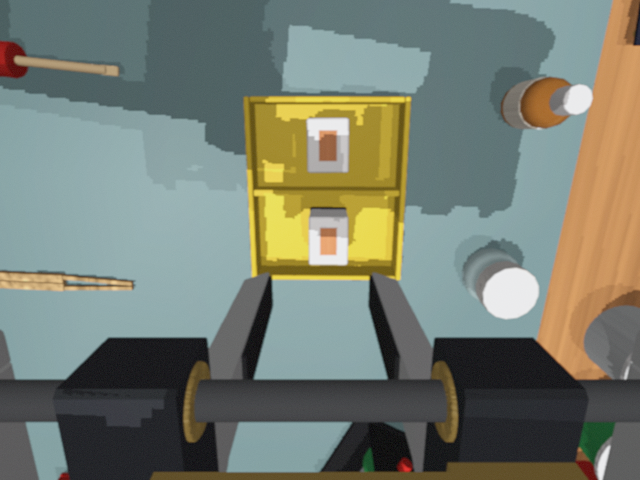

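Both relays stand in separate bays at (328,145) and (328,237). Now the heat sink.

jog_arm:
  claw: 0.65
  series:
    - {"x": -0.016,"y": 0.024,"z": -0.003,"rx": 0,"ry": 0.1,"rz": 5.7}
    - {"x": -0.014,"y": 0.025,"z": 0,"rx": 0,"ry": 0.1,"rz": 5.7}
    - {"x": -0.011,"y": 0.026,"z": 0,"rx": 0,"ry": 0.1,"rz": 5.7}
    - {"x": -0.009,"y": 0.027,"z": 0,"rx": 0,"ry": 0.1,"rz": 5.7}
    - {"x": -0.006,"y": 0.028,"z": 0,"rx": 0,"ry": 0.1,"rz": 5.7}
    - {"x": -0.003,"y": 0.025,"z": 0,"rx": 0,"ry": 0.1,"rz": 5.7}
    - {"x": 0,"y": 0,"z": 0,"rx": 0,"ry": 0,"rz": 0}
    - {"x": 0,"y": 0,"z": 0,"rx": 0,"ry": 0,"rz": 0}

```text
time: 23.88
tool_pos: [0.5727, -0.1749, 0.1415]
ee_rot: [-3.135, -0.018, -0.566]
wrist_force: [-0.9, -0.9, -0.5]
width: 0.0608
```

```bash
python3 - <<'E'
from h import *
s=save('wrist','w12.png'); print(proj(s,[.5706,-.1768,.032]))
t=cams.snapshot('top')
for z in (0,.06): print(ray(t,(403,188),z),ray(t,(440,203),z),ray(t,(413,163),z))
E
python3 plan.py .570 -.175 .04 -31 .02
```

```text
[318.15475686 237.84506991]
[ 0.70496982 -0.20644048  0.        ] [ 0.6689652  -0.29672157  0.        ] [ 0.76708569 -0.23074503  0.        ]
[ 0.69580609 -0.19791658  0.06      ] [ 0.66137372 -0.28425528  0.06      ] [ 0.75520949 -0.2211598   0.06      ]
t 23.98 pos [ 0.5733 -0.1741  0.1414] rot [-179.6   -1.   -32.3] w 0.0611 F [-0.2  1.   0.6] rows 6
0 [-0.0007, 0.0005, 0.0169] [-0.06, -0.17, -0.22]
1 [-0.0006, 0.0005, 0.0169] [-0.06, -0.17, -0.22]
2 [-0.0006, 0.0005, 0.0169] [-0.06, -0.17, -0.22]
3 [-0.0005, 0.0005, 0.0169] [-0.06, -0.17, -0.22]
4 [-0.0005, 0.0004, 0.0169] [-0.06, -0.17, -0.22]
5 [-0.0004, 0.0004, 0.0169] [-0.06, -0.17, -0.22]
```

View pics/w12.png

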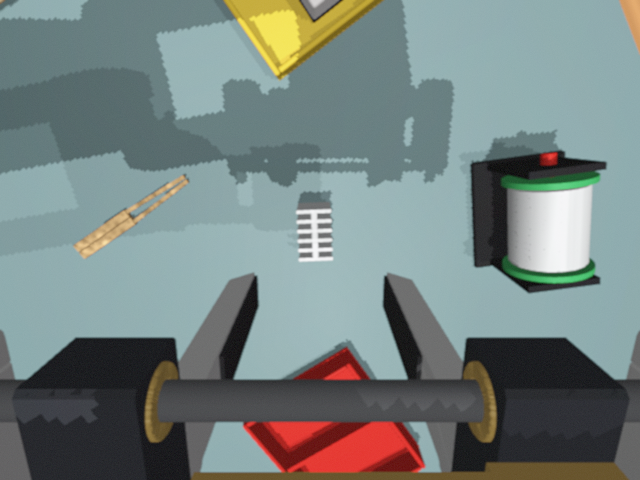

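Heat sink top at (315,235), aligned at yaw −32°. The roll stand is clear of the gripper body. Descend.

jog_arm:
  series:
    - {"x": -0.003,"y": 0,"z": 0.017,"rx": -0.2,"ry": -0.5,"rz": -0.1}
    - {"x": -0.001,"y": 0,"z": 0.017,"rx": -0.2,"ry": -0.5,"rz": 0}
    - {"x": 0,"y": 0,"z": 0.017,"rx": 0,"ry": 0,"rz": 0}
    - {"x": 0,"y": 0,"z": 0.017,"rx": 0,"ry": 0,"rz": 0}
    - {"x": 0,"y": 0,"z": 0.017,"rx": 0,"ry": 0,"rz": 0}
    - {"x": 0,"y": 0,"z": 0.008,"rx": 0,"ry": 0,"rz": 0}
    - {"x": 0,"y": 0,"z": 0,"rx": 0,"ry": 0,"rz": 0}

```text
time: 24.57
tool_pos: [0.5709, -0.1634, 0.0346]
ee_rot: [3.14, 0.01, -0.548]
wrist_force: [0.4, -0.4, 0.3]
width: 0.0611
```

```bash
python3 plan.py .570 -.1747 .006 -32 .013
```

```text
t 24.57 pos [ 0.5709 -0.1634  0.0346] rot [179.9   0.5 -31.4] w 0.0611 F [ 0.4 -0.4  0.3] rows 3
0 [0.0018, 0.0034, 0.0095] [0.02, 0.18, 0.21]
1 [0.0018, 0.0034, 0.0095] [0.02, 0.18, 0.21]
2 [0.0018, 0.0034, 0.0095] [0.02, 0.18, 0.21]
```

jog_arm:
  series:
    - {"x": 0.002,"y": 0.004,"z": 0.008,"rx": 0,"ry": 0.3,"rz": 0.2}
    - {"x": 0.002,"y": 0.004,"z": 0.008,"rx": 0,"ry": 0.2,"rz": 0.2}
    - {"x": 0.002,"y": 0.003,"z": 0.006,"rx": 0,"ry": 0,"rz": 0.2}
    - {"x": 0,"y": 0,"z": 0,"rx": 0,"ry": 0,"rz": 0}
    - {"x": 0,"y": 0,"z": 0,"rx": 0,"ry": 0,"rz": 0}

```text
time: 24.98
tool_pos: [0.5704, -0.1757, 0.0091]
ee_rot: [3.14, 0.002, -0.556]
wrist_force: [0.4, 0.3, 0.0]
width: 0.0614
```

```bash
python3 plan.py .570 -.1747 .006 -32 .013
```

```text
t 24.98 pos [ 0.5704 -0.1757  0.0091] rot [ 1.799e+02  1.000e-01 -3.190e+01] w 0.0614 F [0.4 0.3 0. ] rows 1
0 [-0.0009, -0.0006, 0.0031] [0.09, 0.1, 0.13]
```

jog_arm:
  claw: 0.1
  series:
    - {"x": 0,"y": 0,"z": 0.004,"rx": 0,"ry": 0,"rz": 0}
    - {"x": 0,"y": 0,"z": 0.001,"rx": 0,"ry": 0,"rz": 0}
    - {"x": 0,"y": 0,"z": 0,"rx": 0,"ry": 0,"rz": 0}
    - {"x": 0,"y": 0,"z": 0,"rx": 0,"ry": 0,"rz": 0}
    - {"x": 0,"y": 0,"z": 0,"rx": 0,"ry": 0,"rz": 0}
    - {"x": 0,"y": 0,"z": 0,"rx": 0,"ry": 0,"rz": 0}
    - {"x": 0,"y": 0,"z": 0,"rx": 0,"ry": 0,"rz": 0}

```text
time: 25.57
tool_pos: [0.5724, -0.1769, 0.0069]
ee_rot: [3.141, -0.004, -0.557]
wrist_force: [-1.1, -0.7, -0.7]
width: 0.0256
```

```bash
python3 plan.py .478 -.317 .12 1.5 .036
```

```text
t 25.57 pos [ 0.5724 -0.1769  0.0069] rot [180.   -0.2 -31.9] w 0.0256 F [-1.1 -0.7 -0.7] rows 6
0 [-0.0009, 0.0281, -0.0188] [0.02, -0.04, -5.57]
1 [-0.0037, 0.0279, -0.0188] [0.02, -0.04, -5.57]
2 [-0.0064, 0.0274, -0.0188] [0.02, -0.04, -5.57]
3 [-0.009, 0.0267, -0.0188] [0.02, -0.04, -5.57]
4 [-0.0116, 0.0257, -0.0188] [0.02, -0.04, -5.57]
5 [-0.014, 0.0244, -0.0188] [0.02, -0.04, -5.57]
```

jog_arm:
  series:
    - {"x": 0,"y": 0,"z": -0.03,"rx": 0,"ry": 0,"rz": 0}
    - {"x": 0,"y": 0,"z": -0.03,"rx": 0,"ry": 0,"rz": 0}
    - {"x": 0,"y": 0,"z": -0.03,"rx": 0,"ry": 0,"rz": 0}
    - {"x": -0.001,"y": 0.028,"z": -0.015,"rx": 0,"ry": 0,"rz": -5.6}
    - {"x": -0.004,"y": 0.028,"z": -0.005,"rx": 0,"ry": 0,"rz": -5.6}
    - {"x": -0.006,"y": 0.028,"z": 0,"rx": 0,"ry": 0,"rz": -5.6}
    - {"x": -0.009,"y": 0.027,"z": 0,"rx": 0,"ry": 0,"rz": -5.6}
    - {"x": -0.012,"y": 0.026,"z": 0,"rx": 0,"ry": 0,"rz": -5.6}
    - {"x": -0.014,"y": 0.024,"z": 0,"rx": 0,"ry": 0,"rz": -5.6}
    - {"x": 0,"y": 0,"z": 0,"rx": 0,"ry": 0,"rz": 0}
    - {"x": 0,"y": 0,"z": 0,"rx": 0,"ry": 0,"rz": 0}

```text
time: 26.48
tool_pos: [0.4756, -0.323, 0.1228]
ee_rot: [3.136, -0.003, 0.063]
wrist_force: [1.1, 0.1, -0.7]
width: 0.0258
```

```bash
python3 plan.py .478 -.317 .07 1.5 .016; python3 - <<'E'
from h import *
s=save('wrist','w13.png'); print(proj(s,[.4789,-.3511,.028]),proj(s,[.478,-.317,.028]))
E
```

```text
t 26.48 pos [ 0.4756 -0.323   0.1228] rot [179.7  -0.2   3.6] w 0.0258 F [ 1.1  0.1 -0.7] rows 4
0 [0.0006, -0.0015, 0.0132] [0.07, -0.05, 0.53]
1 [0.0006, -0.0015, 0.0132] [0.07, -0.05, 0.53]
2 [0.0006, -0.0015, 0.0132] [0.07, -0.05, 0.53]
3 [0.0006, -0.0015, 0.0132] [0.07, -0.05, 0.53]
[322.70882239 275.7134231 ] [324.58563577 231.2020771 ]
```

View pics/w13.png

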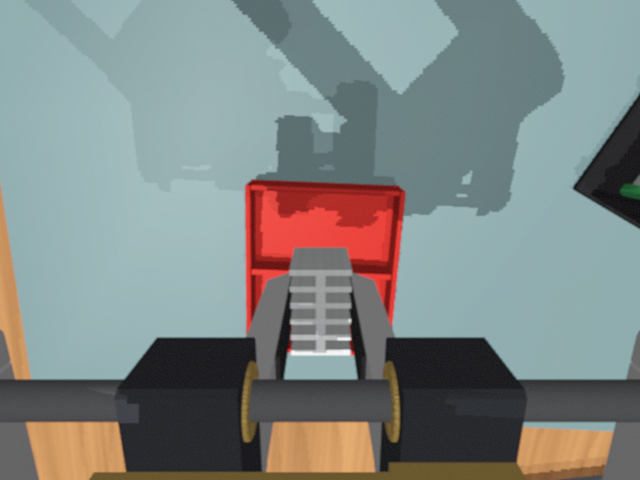

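Divider at row ~270 against a predicted 276, so target y ≈ −0.316. Descend.

jog_arm:
  series:
    - {"x": 0.001,"y": -0.003,"z": 0.014,"rx": 0,"ry": 0,"rz": 0.7}
    - {"x": 0.001,"y": -0.003,"z": 0.014,"rx": 0,"ry": 0,"rz": 0.7}
    - {"x": 0,"y": -0.001,"z": 0.014,"rx": 0,"ry": 0,"rz": 0.5}
    - {"x": 0,"y": 0,"z": 0.014,"rx": 0,"ry": 0,"rz": 0}
    - {"x": 0,"y": 0,"z": 0.007,"rx": 0,"ry": 0,"rz": 0}
    - {"x": 0,"y": 0,"z": 0,"rx": 0,"ry": 0,"rz": 0}

```text
time: 27.03
tool_pos: [0.4823, -0.3107, 0.0586]
ee_rot: [3.136, -0.007, 0.031]
wrist_force: [-0.0, -0.3, -0.2]
width: 0.0262
```

```bash
python3 plan.py .478 -.316 .02 1.6 .012
```

```text
t 27.03 pos [ 0.4823 -0.3107  0.0586] rot [179.7  -0.4   1.7] w 0.0262 F [-0.  -0.3 -0.2] rows 4
0 [-0.0012, 0.0012, 0.0097] [0.08, -0.1, 0.04]
1 [-0.0012, 0.0012, 0.0097] [0.08, -0.1, 0.04]
2 [-0.0012, 0.0013, 0.0097] [0.08, -0.1, 0.04]
3 [-0.0011, 0.0013, 0.0097] [0.08, -0.1, 0.04]
```

jog_arm:
  series:
    - {"x": -0.002,"y": 0.003,"z": 0.006,"rx": 0.1,"ry": -0.2,"rz": 0}
    - {"x": -0.002,"y": 0.003,"z": 0.008,"rx": 0.1,"ry": -0.2,"rz": 0}
    - {"x": 0,"y": 0,"z": 0.009,"rx": 0,"ry": 0,"rz": 0}
    - {"x": 0,"y": 0,"z": 0.008,"rx": 0,"ry": 0,"rz": 0}
    - {"x": 0,"y": 0,"z": 0.005,"rx": 0,"ry": 0,"rz": 0}
    - {"x": 0,"y": 0,"z": 0,"rx": 0,"ry": 0,"rz": 0}

```text
time: 27.53
tool_pos: [0.4804, -0.317, 0.0211]
ee_rot: [3.138, -0.002, 0.032]
wrist_force: [-0.4, -0.2, -0.1]
width: 0.0257
```

```bash
python3 plan.py .478 -.316 .011 1.6 .012
```

```text
t 27.53 pos [ 0.4804 -0.317   0.0211] rot [ 1.798e+02 -1.000e-01  1.800e+00] w 0.0257 F [-0.4 -0.2 -0.1] rows 1
0 [-0.0024, -0.0011, 0.0101] [0.21, -0.11, 0.23]
```

jog_arm:
  series:
    - {"x": 0,"y": -0.001,"z": 0.004,"rx": 0.2,"ry": 0,"rz": 0}
    - {"x": 0,"y": 0,"z": 0.002,"rx": 0,"ry": 0,"rz": 0}
    - {"x": 0,"y": 0,"z": 0.001,"rx": 0,"ry": 0,"rz": 0}

```text
time: 27.78
tool_pos: [0.4805, -0.3163, 0.0136]
ee_rot: [-3.142, -0.002, 0.031]
wrist_force: [-1.0, -0.9, -0.7]
width: 0.026
```

jog_arm:
  series:
    - {"x": 0,"y": 0,"z": 0.002,"rx": 0,"ry": 0,"rz": 0}
    - {"x": 0,"y": 0,"z": 0.0015,"rx": 0,"ry": 0,"rz": 0}

```text
time: 27.95
tool_pos: [0.4808, -0.3166, 0.0107]
ee_rot: [3.141, -0.003, 0.031]
wrist_force: [-0.6, 0.9, 6.1]
width: 0.026
```

Contact (6 N). Release and rise.

jog_arm:
  claw: 0.5
  series:
    - {"x": 0,"y": 0,"z": 0,"rx": 0,"ry": 0,"rz": 0}
    - {"x": 0,"y": 0,"z": 0,"rx": 0,"ry": 0,"rz": 0}
    - {"x": 0,"y": 0,"z": 0,"rx": 0,"ry": 0,"rz": 0}
    - {"x": 0,"y": 0,"z": 0,"rx": 0,"ry": 0,"rz": 0}
    - {"x": 0,"y": 0,"z": -0.01,"rx": 0,"ry": 0,"rz": 0}
    - {"x": 0,"y": 0,"z": -0.02,"rx": 0,"ry": 0,"rz": 0}
    - {"x": 0,"y": 0,"z": -0.03,"rx": 0,"ry": 0,"rz": 0}
    - {"x": 0,"y": 0,"z": -0.035,"rx": 0,"ry": 0,"rz": 0}
    - {"x": 0,"y": 0,"z": -0.035,"rx": 0,"ry": 0,"rz": 0}
    - {"x": -0.03,"y": 0,"z": -0.03,"rx": 0,"ry": 0,"rz": 0}
    - {"x": -0.035,"y": 0,"z": -0.02,"rx": 0,"ry": 0,"rz": 0}
    - {"x": -0.02,"y": 0,"z": 0,"rx": 0,"ry": 0,"rz": 0}

```text
time: 28.95
tool_pos: [0.3966, -0.3181, 0.2001]
ee_rot: [3.141, -0.002, 0.037]
wrist_force: [-0.0, -0.4, 0.8]
width: 0.0469
```

jog_arm:
  series:
    - {"x": -0.03,"y": 0,"z": -0.01,"rx": 0,"ry": 0,"rz": 0}
    - {"x": -0.03,"y": 0,"z": -0.01,"rx": 0,"ry": 0,"rz": 0}
    - {"x": 0,"y": 0,"z": 0,"rx": 0,"ry": 0,"rz": 0}
    - {"x": 0,"y": 0,"z": 0,"rx": 0,"ry": 0,"rz": 0}

```text
time: 29.28
tool_pos: [0.332, -0.3213, 0.2287]
ee_rot: [3.13, -0.009, 0.034]
wrist_force: [1.0, 0.5, 0.6]
width: 0.0471
```

```bash
python3 - <<'E'
from h import *
for n in ('top','side','wrist'): save(n,n+'_f.png')
o=robot.get_obs(); print(o['time'],o['qvel'],o['wrist_force'])
E
```

```text
29.4333 [ 0.01056267  0.0234538   0.00745532 -0.00114947 -0.00258835 -0.00153184] [ 0.09126933  0.53991863 -0.02120549]
```

View pics/top_f.png

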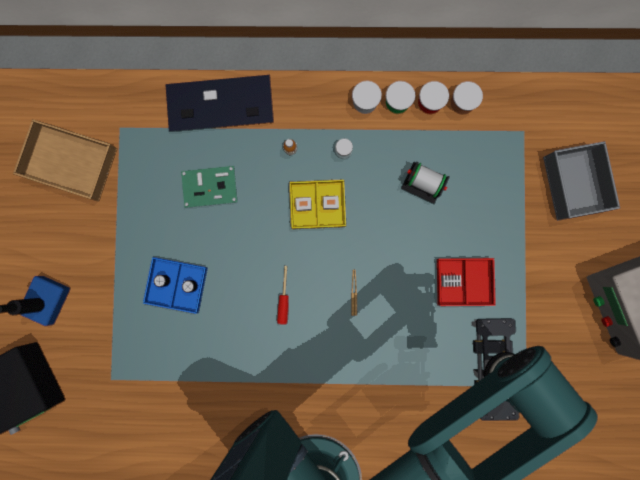

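View pics/side_f.png

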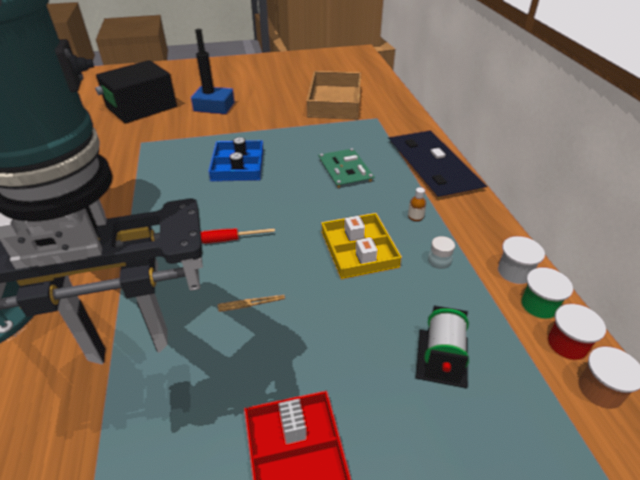

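View pics/wrist_f.png

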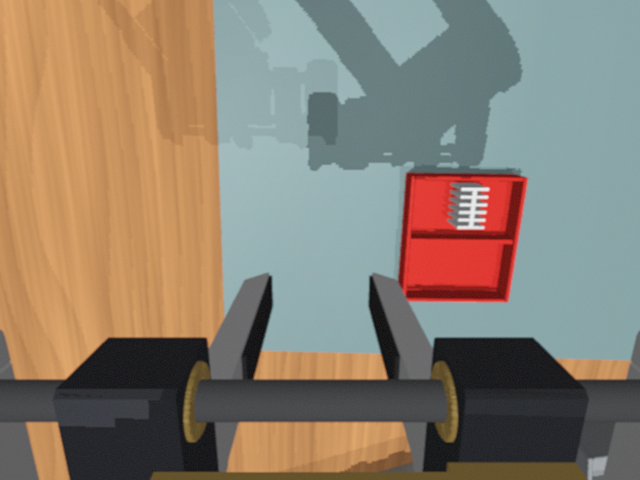

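In the final top view the caps are in the blue bays at (160,281) and (189,286), and the relays in the yellow bays at (303,204) and (330,202). The heat sink is in a red bay at (452,281). All stand upright, the board is unmoved at (209,186), and the arm is clear.

```bash
python3 -c "
from h import *
print(ticket.close_job())"
```

```text
the job is handed in; nothing more can be done
None
```

All five parts are in their trays and the job was handed in at about 29.4 s of the 109 s allowed. I placed both capacitors first (blue tray, one per bay), then both relays (yellow, one per bay), then the heat sink (one red bay).

- **Placing:** I lowered each part to light contact, 3–8 N at the wrist, before opening the fingers. No part was dropped.
- **Final checks:** The top and side views show every part upright on its bay floor. The wrist view confirms the heat sink. The green board looks unmoved by eye, and the arm is clear of everything.
- **Disagreement:** The wrist camera put trays and parts about 2–4 mm further toward +y than the top camera. I corrected most grasp and placing targets part of the way toward it, and the clearances were larger than that difference. No check failed.

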